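Lock the portafilter into the espresso machine

TASK

Pick up the portafilter from the tamping mat by its black handle, raise it into the group of the espresso machine with the handle out to the left at the red dot, and swing the handle to the right (anticlockwise seen from above) until the lugs bite and it sits firmly clamped against the gasket, but do not force it past that. Then let go. Do not ram the machine with the arm, and leave the tamper, the cup and the bell as they stand.

Things in the scene. Friction and masses are not known exactly. Their poses are not given: they have to be found in the camera images.
- machine: White and steel espresso machine, fixed, 305 x 200 x 300 mm. Origin on the counter straight under the group's axis; x points from its front into the machine, y to its left as seen by the robot, z up. Drip tray top z = 35 mm, front edge x = -85 mm; housing behind x = +60 mm. Over the tray: only the group (radius 48 mm, z = 177 to 291 mm), its neck and a steam wand at the right.
- group (a point): Centre of the group's round downward mouth, at the collar's underside, 177 mm over the counter; axes as the machine's. Inside, two ledges (inner radius 33 mm, 3 mm of play for the head) leave two opposite slots 21 mm wide for the lugs. They fit when the portafilter's yaw is the machine's yaw minus 1.15 rad (handle left, under the red dot), give or take 0.08 rad; turning further left is blocked.
- gasket_seat (a point): On the group's axis, 21 mm above its mouth: usual height of the rubber gasket's face, which the portafilter's rim meets when pushed up (a few N are enough). The real face lies up to 2.1 mm higher or lower with wear, which is not measured; the lugs wedge earlier or later in the turn with it.
- ledge (a point): Point on one ledge, 35.5 mm from the axis. The ledges rise 5 mm per rad anticlockwise from above. With the rim at the gasket the lugs meet them 0.4 to 1.3 rad past the slots, by wear; then clamping grows by some 20 N per 0.1 rad. Tight: about 0.9 N m round the axis (handle force x arm + gripper twist); under 0.5 it is loose, over 1.5 overdone. Friction then holds it. Dead stop: 1.9 rad.
- portafilter: Loose bottomless portafilter, 0.19 to 0.34 kg, mostly in the head: steel head 60 mm across, 56 mm high, two lugs on its +y and -y sides (14 mm wide, ends 38 mm from the axis, underside 41.5 mm up) and a black handle along -x. Origin at the centre of the head's underside, z up through the open rim. Stands on its head, handle level; grip firmly, the head pulls down.
- handle (a point): Point to grip on the portafilter's black flat-sided handle: 105 mm from the head's axis, 22 mm above the underside of the head, near the handle's middle; axes as the portafilter's. The handle is 110 mm long (along x, from 57 to 167 mm off the axis), 24 mm wide (y) and 24 mm high, with free space on both sides.
- mat: Black rubber tamping mat, fixed, 150 x 200 x 6 mm; origin at the centre of its underside.
- tamper: Coffee tamper standing on the mat, steel foot 57 mm across, dark wooden knob, 76 mm high; origin at the centre of its underside. Leave it.
- cup: White espresso cup, 62 mm across, 52 mm high, on the drip tray to the right of the group; origin at the centre of its underside. Leave it.
- service_bell: Chrome counter bell, 83 mm across, 62 mm high; origin at the centre of its underside. Leave it.

How it is judged:
On the way, in this order (a step that is already met when the one before it is completed fails the run):
1. the head is up in the group, lugs through the slots, handle still out to the left (horizontal distance between portafilter and group below 0.005 m and z of portafilter in the frame of group above -0.0405 m and y of handle in the frame of group above 0.08 m), for 0.1 s.
2. the handle has been swung right and the lugs are wedged on the ledges (y of handle in the frame of group below 0.075 m and contact force between machine and portafilter above 20 N), for 0.2 s.
At the end, for the whole second after the job is handed in: The portafilter hangs in the group, released and at rest: within 4 mm of its axis, underside at most 38.5 mm below the mouth, level within 0.06 rad, handle centre less than 75 mm left of the middle, lugs pressed on the ledges with at least 20 N (all of step 2 and horizontal distance between portafilter and group below 0.004 m and z of portafilter in the frame of group above -0.0385 m and angle between portafilter's own z axis and vertical below 0.06 rad and linear speed of portafilter below 0.01 m/s); the robot touches nothing.
It fails at once if the portafilter is jammed or overtightened: more than 95 N between it and the machine (contact force between machine and portafilter above 95 N).
It fails at once if the robot rams the machine with more than 20 N (contact force between the arm and machine above 20 N).
It fails at once if the tamper is knocked (moved 25 mm or tipped) (distance of tamper from where it was at the start of the episode above 0.025 m or angle between tamper's own z axis and vertical above 0.4 rad).
It fails at once if the cup is knocked (moved 25 mm or tipped) (distance of cup from where it was at the start of the episode above 0.025 m or angle between cup's own z axis and vertical above 0.4 rad).
It fails at once if the bell is knocked (moved 25 mm or tipped) (distance of service_bell from where it was at the start of the episode above 0.025 m or angle between service_bell's own z axis and vertical above 0.4 rad).
It also fails if it takes over 64 s, if anything falls off the work surface, if the arm or the gripper's body presses on something with over 40 N, if the wrist force passes 120 N, or if a joint passes its speed limit or range.

ROBOT

A 6-joint arm with a two-finger parallel gripper is mounted at the origin on a cart in front of the work surface, level with it; the furniture and walls round the work are solid. World frame = base frame: x ahead of the robot, y to its left, z up, the work surface at z = 0. Lengths are in m, angles in rad, forces in N, time in s.
With the tool pointing down it reaches from about 0.25 to 0.725 m from the base axis. Payload 9.7 kg.
Tool frame: the origin (TCP) lies midway between the tips of the shut fingers; the grasp point (between the pads) lies 19 mm behind it; z points along the fingers, y is the direction in which the jaws open and shut (so a half turn about z gives the same grasp; the last joint's range is limited). The gripper opens to 85 mm and grips with 20 to 120 N. Pads are 22 mm wide; open, the fingers measure 114 mm over their backs; the gripper's body (76 mm by 85 mm) begins 54 mm behind the grasp point. The pads swing forward as they close: fully open they stand 13 mm farther back than shut.
Start: joints at [-1.138, 0.087, 0.176, 1.66, 0, 1.571], TCP at [0.231, -0.499, 0.191] pointing down, gripper open.
Joint ranges: [-3.13, 3.13], [-0.85, 1.81], [-1.15, 1.24], [-2.2, 2.28], [-1.44, 1.52], [-3.14, 3.14]. Speed limits (rad/s): [2.22, 2.22, 2.57, 3.14, 3.14, 3.14].

INTERFACE

Orientations are given as [roll, pitch, yaw] about the fixed x, y, z axes, in that order (R = Rz(yaw) Ry(pitch) Rx(roll)).
In Python, from station import arm gives the robot as it stands. The module is installed in compiled form; this text tells all that it offers.
- The arm moves only by the tool move_arm, never from a script. Its argument "targets" is a list of rows, each an object with "slide": the shift along the tool's x, y, z in cm, a list of three; "rot": the turn, a rotation vector about the tool's x, y, z in rad, a list of three; "grip": the finger opening in cm, from 0 to 8.54. A call has 1 to 12 rows; each row shifts and turns the pose as measured when the row begins, along the tool's axes as they then stand; what a row does not reach is not made up. A row lasts 1/8 s, in which the tool goes at most 62.5 mm and 10.7 degrees, less where a joint would pass 70% of its speed; a pose out of reach is approached as far as the arm can. A call is refused whole if a number of a shift passes 6.25 or a number of a turn 0.188, either way. A call with a gripper value outside its range is refused whole. The fingers move at their own pace and stop on an object; "newtons" is the grip in N (left out, the last holds). Time passes only in rows, so rows that do not move let the fingers close. It gives the time, the measured TCP pose, the force and the opening at its end, in the units of the state.
- arm.get_obs(): the state, without advancing time (a new reading comes with each control period).
- arm.capture(name): name is "scene" or "top" or "wrist"; returns a dict with "frame" (480x640x3 uint8, blue, green, red), "fx", "fy", "cx", "cy" (pixels), "k1" (the pictures are not rectified: a ray, as slopes to the right and down, at radius r is drawn at 1 + k1 r^2 times it, then the intrinsics apply), "rvec" (rotation vector, rad) and "tvec" (3), from world to camera coordinates, as OpenCV has them; the wrist camera has in their place "T_tool_cam" (4x4, takes a point from camera to tool coordinates, whose origin is the TCP and whose axes are the flange's). Camera axes: x right, y down, z forward; pixel columns grow to the right and rows downward; lengths in m; the calibration is good to about 2 mm. A picture is of the moment at which its call begins: read the wrist's pose just before it. There is no depth.
- arm.close_job(): hands the job in, once; it reports no verdict.
Trained networks look in the newest picture that a camera, given by its name, has taken for a name from the list of things; names that differ only in an ending like _2 or _b are one class to them, and where a whole thing is asked for, a point or a joint stands for the part that bears it (a point fixed in the world has none). Each returns a list of dicts, best first, with "conf" (0 to 1); they miss things now and then, are a little off and sometimes report something else, mostly with a low value. They report only what shows in the picture. A call takes as long as a camera call.
- arm.boxes_of(camera, query): "centre" ([x, y, z] in m, in world coordinates, good to about 4 mm: the middle of the surface that is visible of it).
- arm.masks_of(camera, query): "region" (480x640 bool, what is visible of it).
The state is a dict: "time_s": time; "joint_positions": joint angles; "qd": joint speeds; "tau": joint torques, N m; "tcp_pos": TCP position; "ee_rot": TCP orientation; "contact_force": force on the tool from outside, world axes, zero at the start; "wrist_torque": the same for the moment, N m; "grip_width": opening from 0.0 (shut) to 1.0 (fully open).
Only numpy, scipy, OpenCV 4.12 (cv2) and the standard library are available. Lean on these libraries where they do the work, as an engineer would, in place of code of your own. Each camera call takes 0.05 s, during which the arm holds its last target.

## Working session

There is one attempt and no reset: what is moved stays moved. The work goes in short steps, Python scripts to look and compute and a tool call to move; the robot and the scene stay as the last step left them, time stands still between calls to the robot, and variables do not carry over. Pictures are saved under pics/ and viewed, and the job is handed in when it is done.

Besides the shell and the picture viewer there is one more tool, called after "Request:" in YAML: its name, and indented under it one key for each argument. move_arm: Moves the arm, as the interface text tells. Its arguments: {"type":"object","properties":{"targets":{"type":"array","items":{"type":"object","properties":{"slide":{"type":"array","items":{"type":"number"}},"rot":{"type":"array","items":{"type":"number"}},"grip":{"type":"number"}}}},"newtons":{"type":"number"}},"required":["targets"]}

```bash
mkdir -p pics; python3 - <<'E'
from station import arm
import cv2
o=arm.get_obs(); print({k:(v if not hasattr(v,'round') else v) for k,v in o.items()})
for c in ["scene","top","wrist"]:
    d=arm.capture(c); cv2.imwrite(f"pics/{c}0.png",d["frame"]); print(c,{k:v for k,v in d.items() if k!="frame"})
    for q in ["machine","group","portafilter","handle","mat","tamper","cup","service_bell","ledge"]:
        try:
            for r in arm.boxes_of(c,q)[:2]: print(c,q,r)
        except Exception as e: print(c,q,e)
E
```

```text
{'time_s': 0.0, 'joint_positions': array([-1.13798974e+00,  8.74662293e-02,  1.75118593e-01,  1.65979462e+00,
       -1.29102257e-05,  1.57078844e+00]), 'qd': array([ 0.00149048, -0.00201689, -0.0005397 ,  0.00022548,  0.00010774,
        0.0012756 ]), 'tau': array([ 4.73176682e-03, -5.20389855e+01,  4.64805400e+01,  1.60561327e-02,
        2.54300585e-04, -3.65656331e-05]), 'tcp_pos': array([ 0.23055752, -0.49902814,  0.19067175]), 'ee_rot': array([-3.14024672e+00,  1.28996048e-05,  4.32814486e-01]), 'contact_force': array([0.05918926, 0.80407669, 1.25861618]), 'wrist_torque': array([ 0.00493333, -0.01799863,  0.04926301]), 'grip_width': 0.9989294909993758}
scene {'fx': 603.8166304283208, 'fy': 603.8166304283208, 'cx': 303.314783981644, 'cy': 239.8304490309928, 'k1': -0.11103888642137436, 'rvec': array([ 0.69288517, -2.48401641,  1.34591337]), 'tvec': array([0.47156187, 0.26220826, 1.26604823])}
scene machine {'centre': [0.6585, -0.2299, 0.1946], 'conf': 0.61}
scene group {'centre': [0.654, -0.2346, 0.1949], 'conf': 0.58}
scene portafilter {'centre': [0.4903, 0.1465, 0.0401], 'conf'
[... 1108 characters left out ...]
51], 'conf': 0.29}
top cup {'centre': [0.5255, -0.3823, 0.0551], 'conf': 0.63}
top service_bell {'centre': [0.4301, 0.3766, 0.0347], 'conf': 0.64}
top ledge {'centre': [0.6594, -0.2822, 0.2973], 'conf': 0.77}
wrist {'fx': 351.9045083564722, 'fy': 351.9045083564722, 'cx': 316.51819881255085, 'cy': 240.5832895272365, 'k1': -0.01378995501251583, 'T_tool_cam': array([[-4.85670485e-04, -9.51087053e-01, -3.08922614e-01,
         7.97522633e-02],
       [ 9.99998943e-01, -3.85039276e-05, -1.45359829e-03,
         5.19014574e-04],
       [ 1.37060378e-03, -3.08922994e-01,  9.51086066e-01,
        -1.82643538e-01],
       [ 0.00000000e+00,  0.00000000e+00,  0.00000000e+00,
         1.00000000e+00]])}
```

View pics/scene0.png

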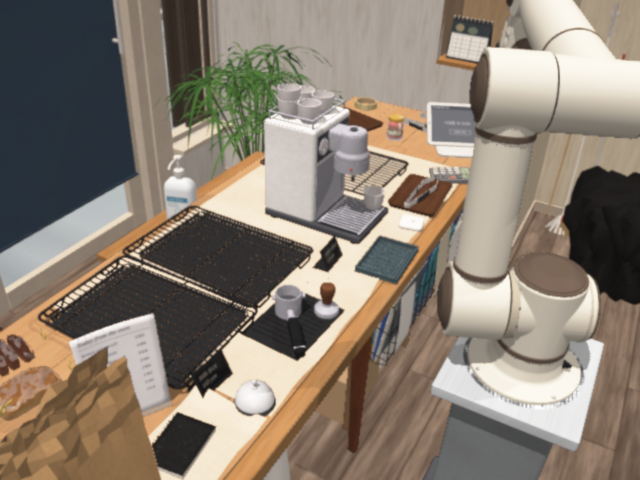

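View pics/top0.png

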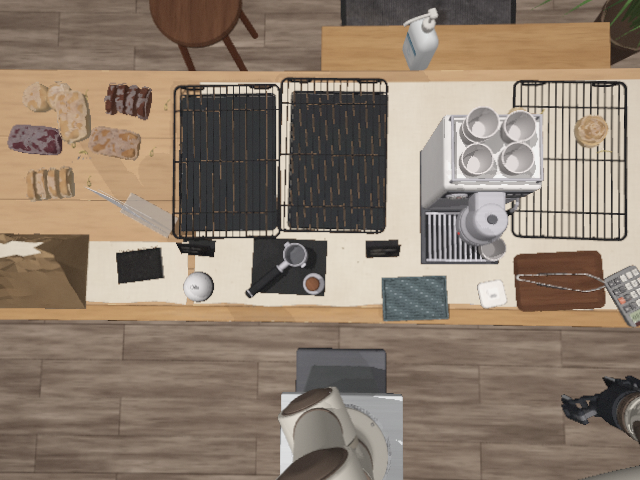

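View pics/wrist0.png

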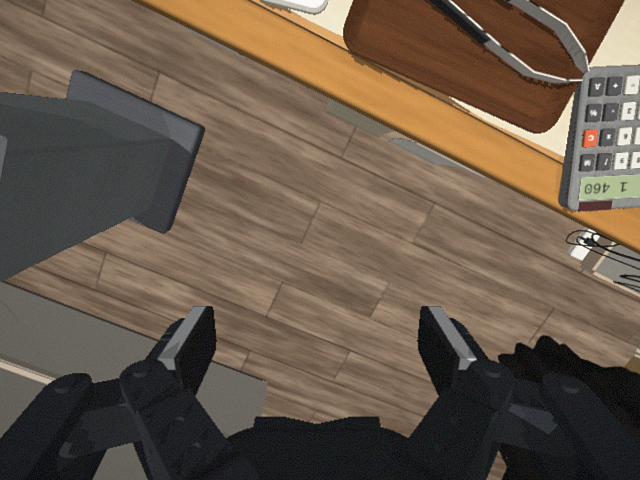

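The scene view shows the machine with its group at about (350,150) and the portafilter head at (288,300). The tamper is at (327,300) and the bell at (254,397). In the top view the portafilter head is at (295,255), its handle runs to (249,295), and the group is at about (488,220). I'll zoom in to get exact positions.

```bash
cat > h.py <<'E'
import numpy as np, cv2
from scipy.spatial.transform import Rotation as R
def cam(d):
    Rm=cv2.Rodrigues(np.array(d["rvec"]))[0]; return Rm,np.array(d["tvec"])
def T_wrist(d,o):
    T=np.eye(4);T[:3,:3]=R.from_euler('xyz',o["ee_rot"]).as_matrix();T[:3,3]=o["tcp_pos"]
    return T@d["T_tool_cam"]
def ext(d,o=None):
    if "rvec" in d: 
        return cam(d)
    T=T_wrist(d,o);return T[:3,:3].T,-T[:3,:3].T@T[:3,3]
def pix2plane(d,uv,z,o=None):
    Rm,t=ext(d,o)
    p=(np.array(uv,float)-[d["cx"],d["cy"]])/[d["fx"],d["fy"]]
    q=p.copy()
    for _ in range(20): q=p/(1+d["k1"]*(q@q))
    r=Rm.T@np.r_[q,1]; c=-Rm.T@t
    return c+r*(z-c[2])/r[2]
def proj(d,P,o=None):
    Rm,t=ext(d,o)
    P=np.atleast_2d(P)@Rm.T+t; q=P[:,:2]/P[:,2:]; r2=(q**2).sum(1,keepdims=True)
    return q*(1+d["k1"]*r2)*[d["fx"],d["fy"]]+[d["cx"],d["cy"]]
def save(d):
    import pickle
E
python3 - <<'E'
import cv2
t=cv2.imread('pics/top0.png'); s=cv2.imread('pics/scene0.png')
cv2.imwrite('pics/t_pf.png',cv2.resize(t[230:310,240:340],None,fx=7,fy=7,interpolation=cv2.INTER_CUBIC))
cv2.imwrite('pics/t_m.png',cv2.resize(t[100:275,410:560],None,fx=3.4,fy=3.4,interpolation=cv2.INTER_CUBIC))
cv2.imwrite('pics/s_m.png',cv2.resize(s[90:245,250:410],None,fx=3.8,fy=3.8,interpolation=cv2.INTER_CUBIC))
E
```

```text
(no output)
```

View pics/t_pf.png

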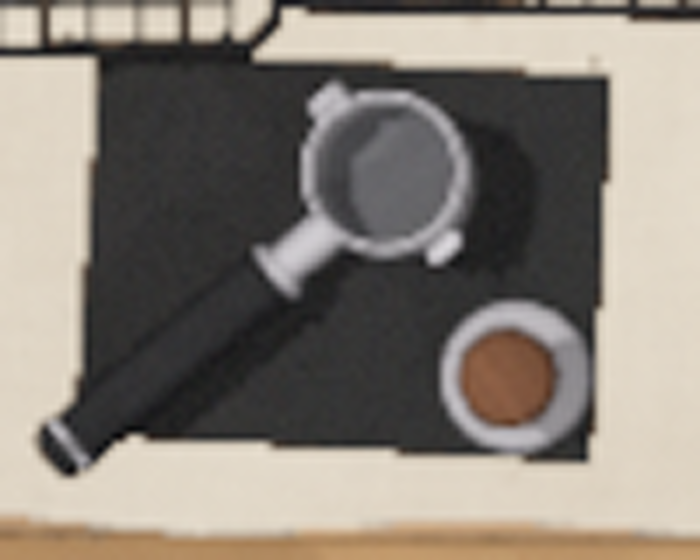

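View pics/t_m.png

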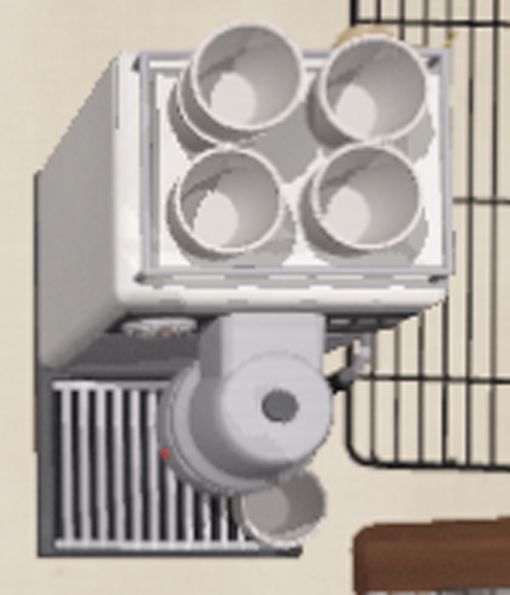

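View pics/s_m.png

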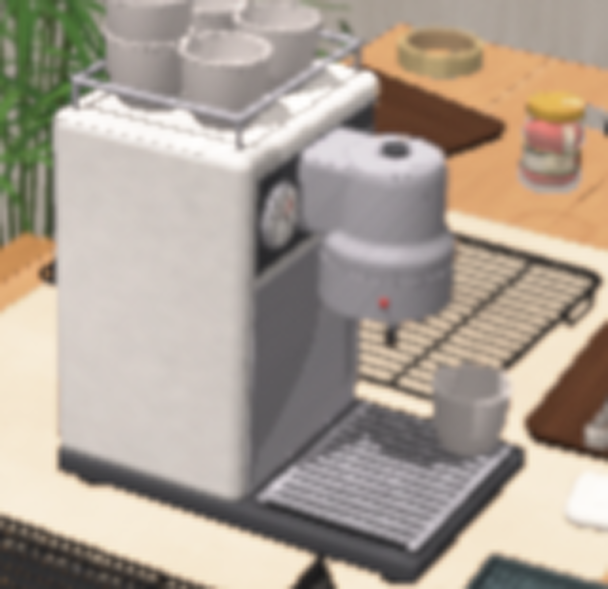

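```bash
cat > cal.py <<'E'
import pickle
from station import arm
o=arm.get_obs(); print(o["time_s"])
c={k:arm.capture(k) for k in ("scene","top")}
pickle.dump(c,open("cams.pkl","wb"))
E
python3 cal.py; python3 - <<'E'
from h import *; import pickle
c=pickle.load(open("cams.pkl","rb")); S,T=c["scene"],c["top"]
tp=lambda x,y:((x+.5)/7-.5+240,(y+.5)/7-.5+230)
tm=lambda x,y:((x+.5)/3.4-.5+410,(y+.5)/3.4-.5+100)
sm=lambda x,y:((x+.5)/3.8-.5+250,(y+.5)/3.8-.5+90)
rim=pix2plane(T,tp(386,172),.062);l1=pix2plane(T,tp(328,104),.052);l2=pix2plane(T,tp(443,247),.052)
h0=pix2plane(T,tp(278,270),.030);h1=pix2plane(T,tp(62,450),.030)
print("rim",rim,"lugmid",(l1+l2)/2,np.linalg.norm(l1-l2),"lug yaw",np.arctan2(*(l1-l2)[[1,0]])-np.pi/2)
for h in(h0,h1):print("h",h,np.linalg.norm((h-rim)[:2]),np.arctan2(*(h-rim)[[1,0]])-np.pi)
def tri(a,b):
    A=[];B=[]
    for d,uv in((T,a),(S,b)):
        p0=pix2plane(d,uv,0);p1=pix2plane(d,uv,.3);n=(p1-p0)/np.linalg.norm(p1-p0);M=np.eye(3)-np.outer(n,n);A.append(M);B.append(M@p0)
    x=np.linalg.lstsq(np.vstack(A),np.hstack(B),rcond=None)[0]
    return x,proj(T,x)-a,proj(S,x)-b
print("knob",tri(tm(280,405),sm(397,149)))
print("dot",tri(tm(165,454),sm(384,303)))
# tray corners top z~.035
fl=pix2plane(T,tm(39,555),.035)
print("tray FL top",fl,"base left edge back",pix2plane(T,tm(37,175),.0), pix2plane(T,tm(39,555),.0))
print("scene tray FL", pix2plane(S,sm(415,570),.035),"tray FR",pix2plane(S,sm(522,450),.035),"BL",pix2plane(S,sm(62,450),.035))
print("top FR",pix2plane(T,tm(300,555),.035))
E
```

```text
1.5
rim [0.51246838 0.12214424 0.062     ] lugmid [0.51171977 0.12331495 0.052     ] 0.06806633825622989 lug yaw -0.8795816560483898
h [0.47682648 0.16527474 0.03      ] 0.05595163337275386 -0.8801796955183798
h [0.40873363 0.2450726  0.03      ] 0.16084862754607696 -0.869875696192091
knob (array([ 0.57897861, -0.30439169,  0.28697328]), array([[-0.21859353, -0.42823615]]), array([[0.37638909, 0.01330966]]))
dot (array([ 0.55866859, -0.25898016,  0.19359441]), array([[-0.38124481, -0.75979618]]), array([[0.72862539, 0.02899943]]))
tray FL top [ 0.49426602 -0.2044784   0.035     ] base left edge back [ 0.79869979 -0.20987485  0.        ] [ 0.49542349 -0.21062734  0.        ]
scene tray FL [ 0.49116264 -0.19071197  0.035     ] tray FR [ 0.49530276 -0.38290256  0.035     ] BL [ 0.78747902 -0.19608255  0.035     ]
top FR [ 0.49638798 -0.40034544  0.035     ]
```

```bash
cat > plan.py <<'E'
import numpy as np,json
from h import *
def rows(o,p,rpy,n=None,vmax=5.5,wmax=.17,grip=None):
    """interpolated rows (slide cm, rot) from obs to world target, assuming each row reached"""
    p0=np.array(o["tcp_pos"]);R0=R.from_euler('xyz',o["ee_rot"]);R1=R.from_euler('xyz',rpy)
    w=(R0.inv()*R1).as_rotvec();dp=(np.array(p)-p0)*100
    n=n or int(np.ceil(max(np.linalg.norm(dp)/vmax,np.linalg.norm(w)/wmax,1)))
    out=[]
    for i in range(n):
        Ri=R0*R.from_rotvec(w*i/n)
        s=Ri.inv().apply(dp/n); d={"slide":[round(float(x),2) for x in s],"rot":[round(float(x),3) for x in w/n]}
        if grip is not None:d["grip"]=grip
        out.append(d)
    print(n);print(json.dumps(out))
E
python3 - <<'E'
from station import arm
from plan import *
rows(arm.get_obs(),[.4415,.207,.19],[np.pi,0,-.875],n=15)
E
```

```text
15
[{"slide": [3.25, -3.68, 0.01], "rot": [-0.0, 0.0, 0.087]}, {"slide": [2.92, -3.95, 0.01], "rot": [-0.0, 0.0, 0.087]}, {"slide": [2.56, -4.19, 0.01], "rot": [-0.0, 0.0, 0.087]}, {"slide": [2.19, -4.4, 0.01], "rot": [-0.0, 0.0, 0.087]}, {"slide": [1.8, -4.57, 0.01], "rot": [-0.0, 0.0, 0.087]}, {"slide": [1.39, -4.71, 0.01], "rot": [-0.0, 0.0, 0.087]}, {"slide": [0.98, -4.82, 0.01], "rot": [-0.0, 0.0, 0.087]}, {"slide": [0.55, -4.88, 0.01], "rot": [-0.0, 0.0, 0.087]}, {"slide": [0.12, -4.91, 0.01], "rot": [-0.0, 0.0, 0.087]}, {"slide": [-0.3, -4.9, 0.01], "rot": [-0.0, 0.0, 0.087]}, {"slide": [-0.73, -4.86, 0.01], "rot": [-0.0, 0.0, 0.087]}, {"slide": [-1.15, -4.78, 0.01], "rot": [-0.0, 0.0, 0.087]}, {"slide": [-1.56, -4.66, 0.01], "rot": [-0.0, 0.0, 0.087]}, {"slide": [-1.96, -4.51, 0.01], "rot": [-0.0, 0.0, 0.087]}, {"slide": [-2.35, -4.32, 0.01], "rot": [-0.0, 0.0, 0.087]}]
```

Request:
move_arm:
  targets:
    - {"slide": [3.25, -3.7, 0], "rot": [0, 0, 0.087], "grip": 8.5}
    - {"slide": [2.9, -3.95, 0], "rot": [0, 0, 0.087]}
    - {"slide": [2.55, -4.2, 0], "rot": [0, 0, 0.087]}
    - {"slide": [2.2, -4.4, 0], "rot": [0, 0, 0.087]}
    - {"slide": [1.8, -4.55, 0], "rot": [0, 0, 0.087]}
    - {"slide": [1.4, -4.7, 0], "rot": [0, 0, 0.087]}
    - {"slide": [1, -4.8, 0], "rot": [0, 0, 0.087]}
    - {"slide": [0.55, -4.9, 0], "rot": [0, 0, 0.087]}
    - {"slide": [0.1, -4.9, 0], "rot": [0, 0, 0.087]}
    - {"slide": [-0.3, -4.9, 0], "rot": [0, 0, 0.087]}

```text
$.targets[1]: bad value
```

```bash
python3 - <<'E'
from station import arm
from plan import *
o=arm.get_obs();print(o["tcp_pos"],o["ee_rot"],o["joint_positions"],o["contact_force"],o["time_s"])
rows(o,[.4415,.207,.19],[np.pi,0,-.875])
E
```

```text
[ 0.2306686  -0.49929059  0.19137594] [-3.14157376e+00  1.90426613e-06  4.32802678e-01] [-1.13801303e+00  8.69193351e-02  1.75904672e-01  1.65980056e+00
 -1.90463229e-06  1.57077695e+00] [ 0.30745753 -0.78130994  0.17605817] 1.6
14
[{"slide": [3.48, -3.95, 0.01], "rot": [-0.0, 0.0, 0.093]}, {"slide": [3.1, -4.26, 0.01], "rot": [-0.0, 0.0, 0.093]}, {"slide": [2.69, -4.53, 0.01], "rot": [-0.0, 0.0, 0.093]}, {"slide": [2.26, -4.76, 0.01], "rot": [-0.0, 0.0, 0.093]}, {"slide": [1.8, -4.95, 0.01], "rot": [-0.0, 0.0, 0.093]}, {"slide": [1.33, -5.09, 0.01], "rot": [-0.0, 0.0, 0.093]}, {"slide": [0.85, -5.2, 0.01], "rot": [-0.0, 0.0, 0.093]}, {"slide": [0.36, -5.25, 0.01], "rot": [-0.0, 0.0, 0.093]}, {"slide": [-0.13, -5.26, 0.01], "rot": [-0.0, 0.0, 0.093]}, {"slide": [-0.62, -5.23, 0.01], "rot": [-0.0, 0.0, 0.093]}, {"slide": [-1.1, -5.15, 0.01], "rot": [-0.0, 0.0, 0.093]}, {"slide": [-1.58, -5.02, 0.01], "rot": [-0.0, 0.0, 0.093]}, {"slide": [-2.04, -4.85, 0.01], "rot": [-0.0, 0.0, 0.093]}, {"slide": [-2.48, -4.64, 0.01], "rot": [-0.0, 0.0, 0.093]}]
```

Every row needs a grip value, so I'll add one.

Request:
move_arm:
  targets:
    - {"slide": [3.25, -3.7, 0], "rot": [0, 0, 0.087], "grip": 8.5}
    - {"slide": [2.9, -3.95, 0], "rot": [0, 0, 0.087], "grip": 8.5}
    - {"slide": [2.55, -4.2, 0], "rot": [0, 0, 0.087], "grip": 8.5}
    - {"slide": [2.2, -4.4, 0], "rot": [0, 0, 0.087], "grip": 8.5}
    - {"slide": [1.8, -4.55, 0], "rot": [0, 0, 0.087], "grip": 8.5}
    - {"slide": [1.4, -4.7, 0], "rot": [0, 0, 0.087], "grip": 8.5}
    - {"slide": [1, -4.8, 0], "rot": [0, 0, 0.087], "grip": 8.5}
    - {"slide": [0.55, -4.9, 0], "rot": [0, 0, 0.087], "grip": 8.5}
    - {"slide": [0.1, -4.9, 0], "rot": [0, 0, 0.087], "grip": 8.5}
    - {"slide": [-0.3, -4.9, 0], "rot": [0, 0, 0.087], "grip": 8.5}

```text
time_s: 2.85
tcp_pos: [0.3457, -0.1048, 0.193]
ee_rot: [-3.066, 0.002, -0.36]
contact_force: [-0.9, 0.5, 0.2]
grip_width: 0.995
```

```bash
python3 - <<'E'
from station import arm
from plan import *
o=arm.get_obs();print(o["tcp_pos"],o["ee_rot"],o["joint_positions"],o["contact_force"],o["time_s"])
rows(o,[.4415,.207,.19],[np.pi,0,-.875])
E
```

```text
[ 0.34571165 -0.10479227  0.19300372] [-3.06639408e+00  1.55822684e-03 -3.59719838e-01] [-0.36193446 -0.35876265 -0.2191753   1.71210876  0.07519494  3.13937176] [-0.94062527  0.48413736  0.24036566] 2.85
6
[{"slide": [-0.33, -5.41, 0.46], "rot": [-0.012, 0.003, 0.086]}, {"slide": [-0.8, -5.36, 0.39], "rot": [-0.012, 0.003, 0.086]}, {"slide": [-1.26, -5.28, 0.32], "rot": [-0.012, 0.003, 0.086]}, {"slide": [-1.71, -5.16, 0.25], "rot": [-0.012, 0.003, 0.086]}, {"slide": [-2.14, -4.99, 0.18], "rot": [-0.012, 0.003, 0.086]}, {"slide": [-2.56, -4.79, 0.12], "rot": [-0.012, 0.003, 0.086]}]
```

```bash
python3 - <<'E'
from station import arm
from plan import *
rows(arm.get_obs(),[.525,.107,.24],[np.pi,0,2.27],n=17)
E
```

```text
17
[{"slide": [0.55, -1.55, -0.16], "rot": [-0.002, -0.006, -0.155]}, {"slide": [0.78, -1.45, -0.17], "rot": [-0.002, -0.006, -0.155]}, {"slide": [0.99, -1.31, -0.17], "rot": [-0.002, -0.006, -0.155]}, {"slide": [1.18, -1.14, -0.18], "rot": [-0.002, -0.006, -0.155]}, {"slide": [1.34, -0.95, -0.19], "rot": [-0.002, -0.006, -0.155]}, {"slide": [1.47, -0.73, -0.2], "rot": [-0.002, -0.006, -0.155]}, {"slide": [1.57, -0.49, -0.21], "rot": [-0.002, -0.006, -0.155]}, {"slide": [1.62, -0.25, -0.22], "rot": [-0.002, -0.006, -0.155]}, {"slide": [1.64, 0.01, -0.23], "rot": [-0.002, -0.006, -0.155]}, {"slide": [1.62, 0.26, -0.24], "rot": [-0.002, -0.006, -0.155]}, {"slide": [1.56, 0.5, -0.25], "rot": [-0.002, -0.006, -0.155]}, {"slide": [1.46, 0.74, -0.26], "rot": [-0.002, -0.006, -0.155]}, {"slide": [1.33, 0.95, -0.26], "rot": [-0.002, -0.006, -0.155]}, {"slide": [1.16, 1.15, -0.27], "rot": [-0.002, -0.006, -0.155]}, {"slide": [0.97, 1.31, -0.27], "rot": [-0.002, -0.006, -0.155]}, {"slide": [0.75, 1.45, -0.28], "rot": [-0.002, -0.006, -0.155]}, {"slide": [0.52, 1.55, -0.28], "rot": [-0.002, -0.006, -0.155]}]
```

Request:
move_arm:
  targets:
    - {"slide": [0.55, -1.55, -0.2], "rot": [0, 0, -0.16], "grip": 8.5}
    - {"slide": [0.8, -1.45, -0.2], "rot": [0, 0, -0.16], "grip": 8.5}
    - {"slide": [1, -1.3, -0.2], "rot": [0, 0, -0.16], "grip": 8.5}
    - {"slide": [1.2, -1.15, -0.2], "rot": [0, 0, -0.16], "grip": 8.5}
    - {"slide": [1.35, -0.95, -0.2], "rot": [0, 0, -0.16], "grip": 8.5}
    - {"slide": [1.45, -0.75, -0.2], "rot": [0, 0, -0.16], "grip": 8.5}
    - {"slide": [1.55, -0.5, -0.2], "rot": [0, 0, -0.16], "grip": 8.5}
    - {"slide": [1.6, -0.25, -0.2], "rot": [0, 0, -0.16], "grip": 8.5}
    - {"slide": [1.65, 0, -0.2], "rot": [0, 0, -0.16], "grip": 8.5}
    - {"slide": [1.6, 0.25, -0.2], "rot": [0, 0, -0.16], "grip": 8.5}
    - {"slide": [1.55, 0.5, -0.2], "rot": [0, 0, -0.16], "grip": 8.5}
    - {"slide": [1.45, 0.75, -0.2], "rot": [0, 0, -0.16], "grip": 8.5}

```text
time_s: 4.35
tcp_pos: [0.4666, 0.0434, 0.2334]
ee_rot: [3.11, -0.072, 1.608]
contact_force: [1.0, 0.0, 0.3]
grip_width: 0.991
```

```bash
python3 - <<'E'
from station import arm
from plan import *
rows(arm.get_obs(),[.525,.107,.24],[np.pi,0,2.27])
E
```

```text
4
[{"slide": [1.54, 1.52, -0.0], "rot": [0.014, -0.015, -0.166]}, {"slide": [1.27, 1.75, -0.05], "rot": [0.014, -0.015, -0.166]}, {"slide": [0.96, 1.94, -0.09], "rot": [0.014, -0.015, -0.166]}, {"slide": [0.63, 2.07, -0.13], "rot": [0.014, -0.015, -0.166]}]
```

Request:
move_arm:
  targets:
    - {"slide": [1.55, 1.5, 0], "rot": [0.014, -0.015, -0.17], "grip": 8.5}
    - {"slide": [1.25, 1.75, -0.05], "rot": [0.014, -0.015, -0.17], "grip": 8.5}
    - {"slide": [0.95, 1.95, -0.1], "rot": [0.014, -0.015, -0.17], "grip": 8.5}
    - {"slide": [0.65, 2.05, -0.15], "rot": [0.014, -0.015, -0.17], "grip": 8.5}
    - {"slide": [0, 0, 0], "rot": [0, 0, 0], "grip": 8.5}

```text
time_s: 4.97
tcp_pos: [0.5272, 0.1048, 0.2401]
ee_rot: [-3.139, 0.002, 2.305]
contact_force: [-0.2, -1.1, -0.5]
grip_width: 0.993
```

```bash
python3 - <<'E'
from station import arm
from plan import *
import pickle
o=arm.get_obs();d=arm.capture("wrist");cv2.imwrite("pics/w1.png",d["frame"]);pickle.dump((o,d),open("w1.pkl","wb"))
print(o["tcp_pos"],o["ee_rot"],o["joint_positions"])
for q in("portafilter","handle"):print(arm.boxes_of("wrist",q)[:2])
E
```

```text
[0.52720217 0.10481666 0.24013953] [-3.13945310e+00  1.74846415e-03  2.30493624e+00] [ 0.19782689  0.0824355   0.26693757  1.75624414 -0.00259622  1.03448641]
[{'centre': [0.4868, 0.1533, 0.0339], 'conf': 0.96}]
[{'centre': [0.4871, 0.1538, 0.0362], 'conf': 0.77}]
```

View pics/w1.png

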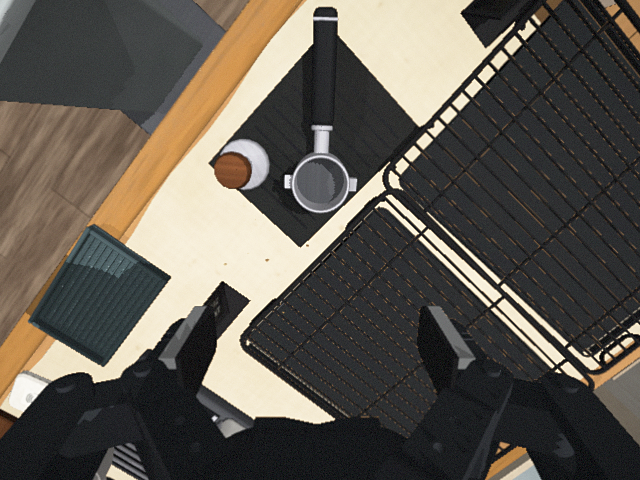

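The wrist view shows the rim centred at about (320,182) and the lugs at (288,183) and (352,184). The handle runs from (322,127) to (325,12).

```bash
python3 - <<'E'
from plan import *;import pickle
o,d=pickle.load(open("w1.pkl","rb"));f=d["frame"]
cv2.imwrite("pics/w1c.png",cv2.resize(f[0:230,270:370],None,fx=5,fy=5,interpolation=cv2.INTER_CUBIC)[550:1150])
cv2.imwrite("pics/w1d.png",cv2.resize(f[0:140,270:370],None,fx=4,fy=4,interpolation=cv2.INTER_CUBIC))
E
```

```text
(no output)
```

View pics/w1c.png

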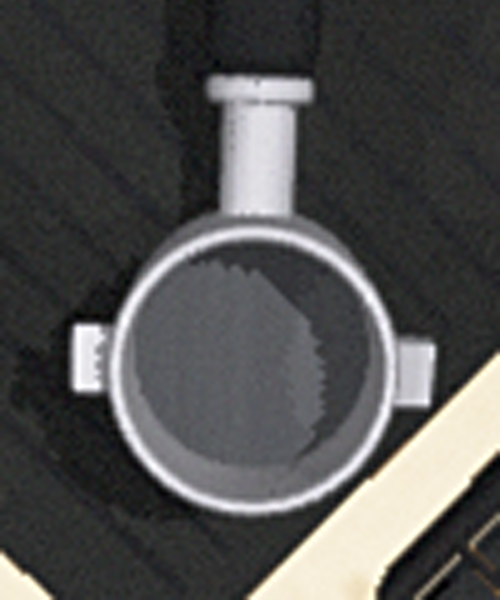

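View pics/w1d.png

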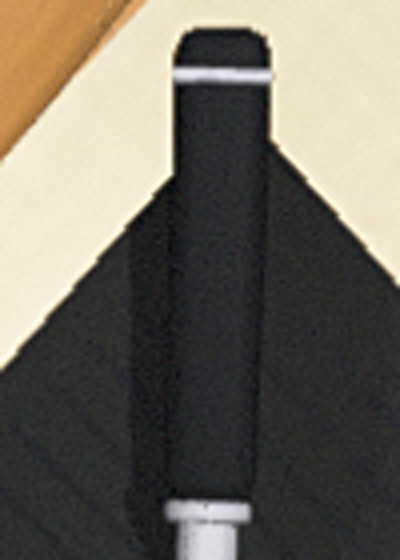

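```bash
python3 - <<'E'
from plan import *;import pickle
o,d=pickle.load(open("w1.pkl","rb"))
a=lambda x,y:((x+.5)/5-.5+270,(y+550.5)/5-.5)
b=lambda x,y:((x+.5)/4-.5+270,(y+.5)/4-.5)
P=lambda uv,z:pix2plane(d,uv,z,o)
rim=P(a(253,370),.062);print("rim",rim,"diam",np.linalg.norm(P(a(111,370),.062)-P(a(395,370),.062)),np.linalg.norm(P(a(253,225),.062)-P(a(253,515),.062)))
l1,l2=P(a(72,357),.052),P(a(435,373),.052)
v=l2-l1;print("lug",(l1+l2)/2,np.linalg.norm(v),np.arctan2(v[1],v[0])-np.pi/2,np.arctan2(-v[1],-v[0])-np.pi/2)
for uv in(b(211.5,490),b(222,80)):
    h=P(uv,.036);print(h,np.linalg.norm((h-rim)[:2]),np.arctan2(*(h-rim)[[1,0]]),)
h0,h1=P(b(211.5,490),.036),P(b(222,80),.036);print("axis dir",np.arctan2(*(h1-h0)[[1,0]]))
E
```

```text
rim [0.51455136 0.12447072 0.062     ] diam 0.05816090251183171 0.05939658733723807
lug [0.51503875 0.12426359 0.052     ] 0.07642241484596492 -0.8806709749877988 -4.022263628577592
[0.47609076 0.17071459 0.036     ] 0.06014742744731026 2.2645645062329907
[0.41462983 0.24196563 0.036     ] 0.15423801334159287 2.2755416463331146
axis dir 2.282558259208346
```

```bash
python3 - <<'E'
from station import arm
from plan import *
rows(arm.get_obs(),[.4439,.2087,.08],[np.pi,0,2.268])
E
```

```text
4
[{"slide": [3.34, 0.22, 4.01], "rot": [-0.0, 0.001, 0.008]}, {"slide": [3.34, 0.19, 4.02], "rot": [-0.0, 0.001, 0.008]}, {"slide": [3.33, 0.16, 4.02], "rot": [-0.0, 0.001, 0.008]}, {"slide": [3.33, 0.13, 4.02], "rot": [-0.0, 0.001, 0.008]}]
```

Request:
move_arm:
  targets:
    - {"slide": [4.5, 0.2, 3], "rot": [0, 0, 0.008], "grip": 8.5}
    - {"slide": [4.5, 0.2, 4], "rot": [0, 0, 0.008], "grip": 8.5}
    - {"slide": [4.35, 0.2, 4.5], "rot": [0, 0, 0.008], "grip": 8.5}
    - {"slide": [0, 0.1, 4.5], "rot": [0, 0, 0.008], "grip": 8.5}
    - {"slide": [0, 0, 0], "rot": [0, 0, 0], "grip": 8.5}

```text
time_s: 5.75
tcp_pos: [0.4415, 0.2066, 0.078]
ee_rot: [3.138, 0.003, 2.251]
contact_force: [-0.3, 0.0, 0.5]
grip_width: 0.997
```

```bash
python3 - <<'E'
from station import arm
from plan import *
import pickle
o=arm.get_obs();print(o["tcp_pos"],o["ee_rot"])
d=arm.capture("wrist");cv2.imwrite("pics/w2.png",d["frame"]);
rows(o,[.4439,.2087,.012],[np.pi,0,2.268],vmax=3)
E
```

```text
[0.44154644 0.20663176 0.07803966] [3.13779535e+00 3.00194538e-03 2.25120767e+00]
3
[{"slide": [0.01, 0.1, 2.2], "rot": [0.001, 0.001, -0.006]}, {"slide": [0.01, 0.1, 2.2], "rot": [0.001, 0.001, -0.006]}, {"slide": [0.01, 0.1, 2.2], "rot": [0.001, 0.001, -0.006]}]
```

View pics/w2.png

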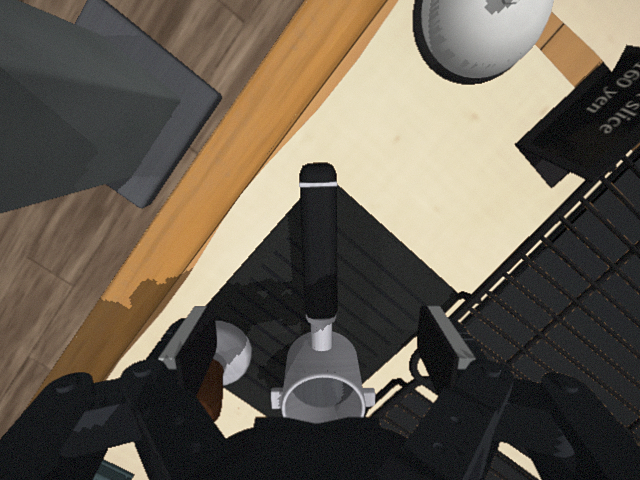

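The handle is centred between the fingers at u≈319, and the rim shows at (322,400). I'll go down and grip.

Request:
move_arm:
  targets:
    - {"slide": [0, 0.1, 2.2], "rot": [0, 0, -0.006], "grip": 8.5}
    - {"slide": [0, 0.1, 2.2], "rot": [0, 0, -0.006], "grip": 8.5}
    - {"slide": [0, 0.1, 2.1], "rot": [0, 0, -0.006], "grip": 8.5}
    - {"slide": [0, 0, 0], "rot": [0, 0, 0], "grip": 8.5}
  newtons: 110

```text
time_s: 6.3
tcp_pos: [0.4527, 0.2087, 0.0257]
ee_rot: [3.121, 0.007, 2.262]
contact_force: [-0.4, -0.6, 1.6]
grip_width: 0.997
```

```bash
python3 - <<'E'
from station import arm
from plan import *
o=arm.get_obs();print(o["tcp_pos"],o["ee_rot"])
rows(o,[.4439,.2087,.012],[np.pi,0,2.268],vmax=3)
E
```

```text
[0.45265959 0.20865096 0.02571859] [3.12051122 0.00724308 2.26188306]
1
[{"slide": [0.57, -0.7, 1.35], "rot": [0.021, 0.007, -0.006]}]
```

Request:
move_arm:
  targets:
    - {"slide": [0.55, -0.7, 0.6], "rot": [0.02, 0.007, -0.006], "grip": 8.5}
    - {"slide": [0, 0, 0.7], "rot": [0, 0, 0], "grip": 8.5}
    - {"slide": [0, 0, 0], "rot": [0, 0, 0], "grip": 8.5}

```text
time_s: 6.68
tcp_pos: [0.4458, 0.2088, 0.0163]
ee_rot: [3.137, 0.001, 2.266]
contact_force: [-0.2, -0.4, -0.6]
grip_width: 0.992
```

```bash
python3 - <<'E'
from station import arm
from plan import *
o=arm.get_obs();print(o["tcp_pos"],o["ee_rot"],o["qd"])
rows(o,[.4439,.2087,.012],[np.pi,0,2.268],vmax=3)
E
```

```text
[0.44579025 0.20876872 0.01627642] [3.13658752e+00 1.19137009e-03 2.26631787e+00] [ 0.00070504 -0.00612869  0.01838624  0.0136646   0.00196433 -0.00018708]
1
[{"slide": [0.12, -0.15, 0.43], "rot": [0.005, 0.001, -0.002]}]
```

Request:
move_arm:
  targets:
    - {"slide": [0.1, -0.15, 0.5], "rot": [0.005, 0, 0], "grip": 8.5}
    - {"slide": [0, 0, 0], "rot": [0, 0, 0], "grip": 6}
    - {"slide": [0, 0, 0], "rot": [0, 0, 0], "grip": 4}
    - {"slide": [0, 0, 0], "rot": [0, 0, 0], "grip": 2}
    - {"slide": [0, 0, 0], "rot": [0, 0, 0], "grip": 1.5}
    - {"slide": [0, 0, 0], "rot": [0, 0, 0], "grip": 1.5}
    - {"slide": [0, 0, 0], "rot": [0, 0, 0], "grip": 1.5}
  newtons: 110

```text
time_s: 7.55
tcp_pos: [0.4441, 0.2088, 0.0115]
ee_rot: [3.141, 0.001, 2.266]
contact_force: [-0.3, -0.4, -0.6]
grip_width: 0.173
```

```bash
python3 - <<'E'
from station import arm
from plan import *
o=arm.get_obs();print(o["tcp_pos"],o["ee_rot"],o["wrist_torque"])
d=arm.capture("wrist");cv2.imwrite("pics/w3.png",d["frame"]);
E
```

```text
[0.44410521 0.20878977 0.01153022] [3.14123306e+00 1.35894895e-03 2.26649782e+00] [ 0.02681964 -0.00403334  0.05003726]
```

View pics/w3.png

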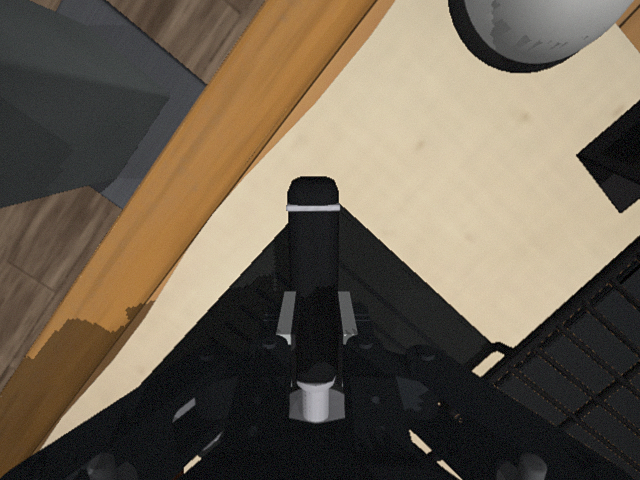

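Request:
move_arm:
  targets:
    - {"slide": [0, 0, 0], "rot": [0, 0, 0], "grip": 0.5}
    - {"slide": [0, 0, 0], "rot": [0, 0, 0], "grip": 0}
    - {"slide": [0, 0, 0], "rot": [0, 0, 0], "grip": 0}
  newtons: 110

```text
time_s: 7.98
tcp_pos: [0.4441, 0.2088, 0.0115]
ee_rot: [3.141, 0.001, 2.266]
contact_force: [0.2, -0.2, 0.1]
grip_width: 0.002
```

```bash
python3 - <<'E'
from station import arm
from plan import *
o=arm.get_obs();print(o["tcp_pos"],o["ee_rot"],o["wrist_torque"])
d=arm.capture("wrist");cv2.imwrite("pics/w4.png",d["frame"][150:450,200:440].repeat(2,0).repeat(2,1));
E
```

```text
[0.4440912  0.20876639 0.01150001] [3.14127548e+00 1.33097773e-03 2.26644916e+00] [-0.00735508  0.02217643  0.02290344]
```

View pics/w4.png

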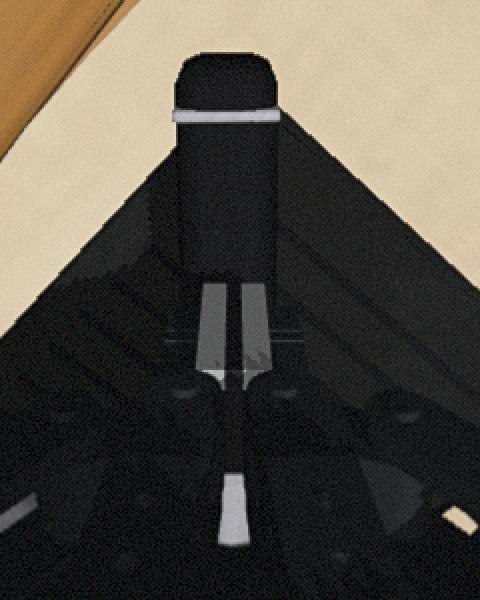

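```bash
python3 - <<'E'
from station import arm
from plan import *
d=arm.capture("scene");cv2.imwrite("pics/s5.png",cv2.resize(d["frame"][230:380,220:380],None,fx=4,fy=4,interpolation=cv2.INTER_CUBIC))
o=arm.get_obs();w=arm.capture("wrist");f=w["frame"].copy()
H=np.array([.5145,.1243]);u=np.array([np.cos(2.268),np.sin(2.268)]);n=np.array([-u[1],u[0]])
for r in(57,167):
  for s in(-12,12):
    for z in(16,40):
      p=np.r_[H+u*r/1e3+n*s/1e3,z/1e3]; a=proj(w,p,o)[0];print(r,s,z,a.round())
      cv2.circle(f,tuple(int(x) for x in a),3,(0,0,255) if z==40 else (0,255,0),-1)
T=np.r_[o["tcp_pos"]];print(proj(w,T,o)[0],proj(w,T+[0,0,.019],o)[0])
cv2.circle(f,tuple(int(x) for x in proj(w,T,o)[0]),3,(255,0,0),-1)
cv2.imwrite("pics/w5.png",f)
E
```

```text
57 -12 16 [336. 358.]
57 -12 40 [338. 386.]
57 12 16 [295. 358.]
57 12 40 [293. 386.]
167 -12 16 [339. 172.]
167 -12 40 [342. 179.]
167 12 16 [291. 172.]
167 12 40 [287. 179.]
[315.65012027 273.49538991] [315.55142826 288.24345349]
```

View pics/s5.png

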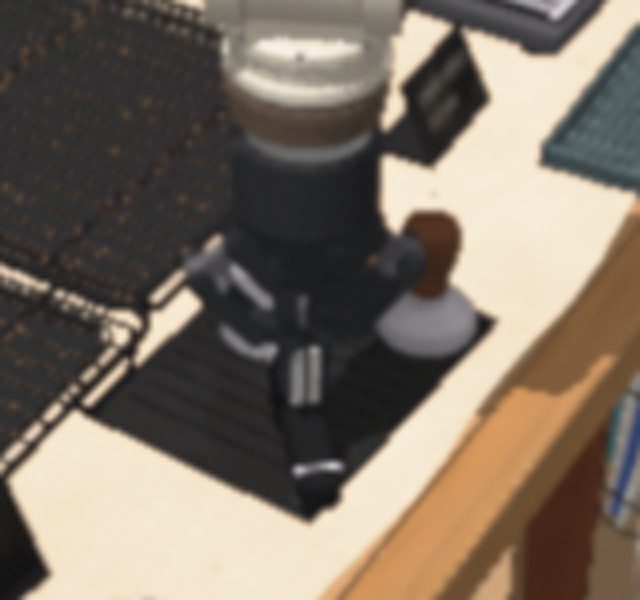

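View pics/w5.png

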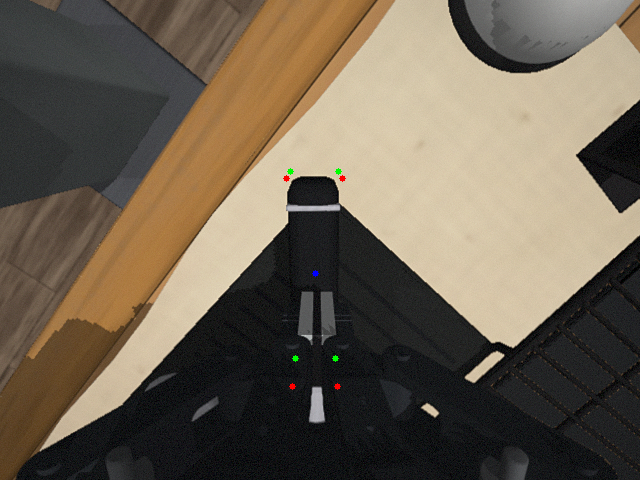

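```bash
python3 - <<'E'
from plan import *;import pickle
from station import arm
S=pickle.load(open("cams.pkl","rb"))["scene"];o=arm.get_obs()
Rm=R.from_euler('xyz',o["ee_rot"]).as_matrix()
for x in(0,.011):
  for z in(0,-.019,-.0285,-.04,-.05,-.06,-.08):
    p=np.array(o["tcp_pos"])+Rm@[x,0,z]; a=proj(S,p)[0];print(x,z,p.round(3),((a-[220,230]+.5)*4-.5).round())
E
```

```text
0 0 [0.444 0.209 0.012] [304. 449.]
0 -0.019 [0.444 0.209 0.031] [304. 422.]
0 -0.0285 [0.444 0.209 0.04 ] [304. 409.]
0 -0.04 [0.444 0.209 0.052] [305. 393.]
0 -0.05 [0.444 0.209 0.062] [305. 379.]
0 -0.06 [0.444 0.209 0.072] [305. 364.]
0 -0.08 [0.444 0.209 0.092] [306. 335.]
0.011 0 [0.437 0.217 0.011] [307. 463.]
0.011 -0.019 [0.437 0.217 0.03 ] [307. 437.]
0.011 -0.0285 [0.437 0.217 0.04 ] [308. 423.]
0.011 -0.04 [0.437 0.217 0.051] [308. 407.]
0.011 -0.05 [0.437 0.217 0.061] [308. 393.]
0.011 -0.06 [0.437 0.217 0.071] [308. 378.]
0.011 -0.08 [0.437 0.217 0.091] [309. 349.]
```

Two cameras agree that the shut fingertips sit about 40 mm behind the stated TCP. They closed above the handle with no contact force, so the stated TCP offset doesn't match what I see. I'll reopen, go down in small steps watching the force, and check by picture.

Request:
move_arm:
  targets:
    - {"slide": [0, 0, 0], "rot": [0, 0, 0], "grip": 8.5}
    - {"slide": [0, 0, 0], "rot": [0, 0, 0], "grip": 8.5}
    - {"slide": [0, 0, 0], "rot": [0, 0, 0], "grip": 8.5}
    - {"slide": [0, 0, 0], "rot": [0, 0, 0], "grip": 8.5}
    - {"slide": [0, 0, 0.5], "rot": [0, 0, 0], "grip": 8.5}
    - {"slide": [0, 0, 0.5], "rot": [0, 0, 0], "grip": 8.5}
    - {"slide": [0, 0, 0], "rot": [0, 0, 0], "grip": 8.5}

```text
time_s: 9.0
tcp_pos: [0.444, 0.2087, 0.0005]
ee_rot: [-3.142, 0.001, 2.267]
contact_force: [-0.2, 0.8, -0.9]
grip_width: 0.996
```

```bash
python3 - <<'E'
from station import arm
from plan import *
o=arm.get_obs();print(o["tcp_pos"],o["ee_rot"],o["contact_force"],o["grip_width"])
d=arm.capture("scene");cv2.imwrite("pics/s6.png",cv2.resize(d["frame"][230:380,220:380],None,fx=4,fy=4,interpolation=cv2.INTER_CUBIC))
E
```

```text
[0.4439605  0.20872321 0.00052653] [-3.14157900e+00  1.24826312e-03  2.26650920e+00] [-0.18550884  0.75068339 -0.89539981] 0.99593809446964
```

View pics/s6.png

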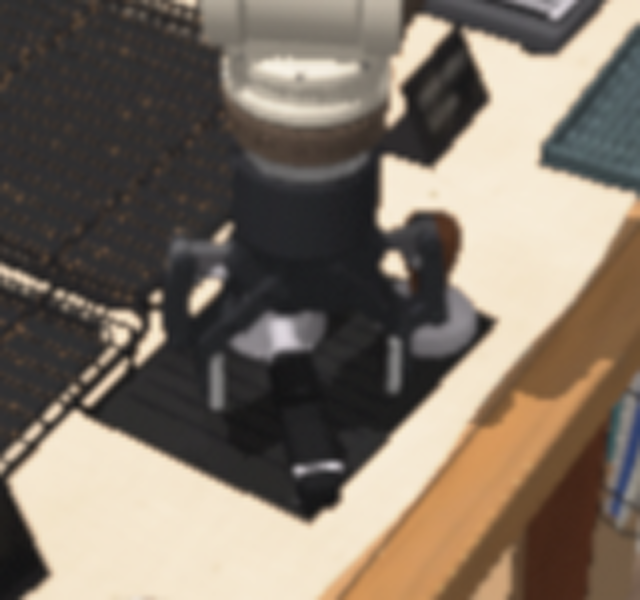

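With the fingers open, the tips at (217,408) and (393,392) are clearly still above the mat. I'll keep going down gently.

Request:
move_arm:
  targets:
    - {"slide": [0, 0, 0.6], "rot": [0, 0, 0], "grip": 8.5}
    - {"slide": [0, 0, 0.6], "rot": [0, 0, 0], "grip": 8.5}
    - {"slide": [0, 0, 0.6], "rot": [0, 0, 0], "grip": 8.5}
    - {"slide": [0, 0, 0], "rot": [0, 0, 0], "grip": 8.5}

```text
time_s: 9.55
tcp_pos: [0.4439, 0.2087, -0.0188]
ee_rot: [-3.141, 0.001, 2.266]
contact_force: [0.7, -0.2, -0.5]
grip_width: 0.996
```

Request:
move_arm:
  targets:
    - {"slide": [0, 0, 0.3], "rot": [0, 0, 0], "grip": 8.5}
    - {"slide": [0, 0, 0.3], "rot": [0, 0, 0], "grip": 8.5}
    - {"slide": [0, 0, 0], "rot": [0, 0, 0], "grip": 8.5}

```text
time_s: 9.93
tcp_pos: [0.4441, 0.2087, -0.025]
ee_rot: [3.141, 0.001, 2.266]
contact_force: [-0.2, -0.1, 0.4]
grip_width: 0.999
```

```bash
python3 - <<'E'
from station import arm
from plan import *
o=arm.get_obs();print(o["tcp_pos"],o["ee_rot"],o["contact_force"],o["grip_width"])
rows(o,[.4439,.2087,-.028],[np.pi,0,2.268],vmax=3)
d=arm.capture("scene");cv2.imwrite("pics/s7.png",cv2.resize(d["frame"][230:380,220:380],None,fx=4,fy=4,interpolation=cv2.INTER_CUBIC))
E
```

```text
[ 0.44407099  0.20873856 -0.02497274] [3.14141846e+00 1.26900909e-03 2.26647354e+00] [-0.15376423 -0.0644431   0.43767678] 0.9990118987003422
1
[{"slide": [0.01, -0.02, 0.3], "rot": [0.0, 0.001, -0.002]}]
```

View pics/s7.png

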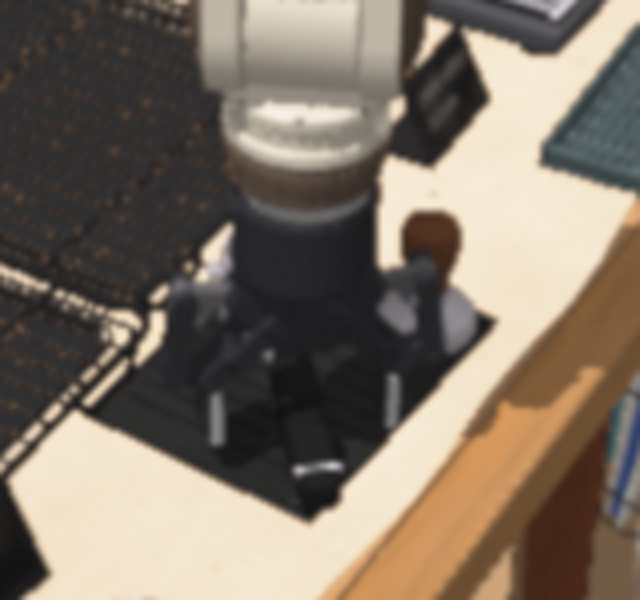

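Request:
move_arm:
  targets:
    - {"slide": [0, 0, 0.4], "rot": [0, 0, 0], "grip": 8.5}
    - {"slide": [0, 0, 0.35], "rot": [0, 0, 0], "grip": 8.5}
    - {"slide": [0, 0, 0], "rot": [0, 0, 0], "grip": 4}
    - {"slide": [0, 0, 0], "rot": [0, 0, 0], "grip": 2}
    - {"slide": [0, 0, 0], "rot": [0, 0, 0], "grip": 0}
    - {"slide": [0, 0, 0], "rot": [0, 0, 0], "grip": 0}
    - {"slide": [0, 0, 0], "rot": [0, 0, 0], "grip": 0}
    - {"slide": [0, 0, 0], "rot": [0, 0, 0], "grip": 0}
  newtons: 115

```text
time_s: 10.98
tcp_pos: [0.4442, 0.2087, -0.0323]
ee_rot: [3.141, 0.002, 2.266]
contact_force: [-0.4, -0.7, -0.1]
grip_width: 0.263
```

```bash
python3 - <<'E'
from station import arm
from plan import *
o=arm.get_obs();print(o["tcp_pos"],o["ee_rot"],o["contact_force"],o["wrist_torque"],o["joint_positions"])
E
```

```text
[ 0.44424706  0.20873263 -0.03234456] [3.14099148e+00 1.51166588e-03 2.26617896e+00] [-0.38184758 -0.71047602 -0.10576824] [-0.09786944  0.1841144  -0.07767113] [ 4.40111530e-01 -2.28063857e-02 -3.71109425e-01  1.22152989e+00
 -1.31087915e-03  1.31552414e+00]
```

Gripped at 22 mm. I'll lift it.

Request:
move_arm:
  targets:
    - {"slide": [0, 0, -0.5], "rot": [0, 0, 0], "grip": 0}
    - {"slide": [0, 0, -1.5], "rot": [0, 0, 0], "grip": 0}
    - {"slide": [0, 0, -2.5], "rot": [0, 0, 0], "grip": 0}
    - {"slide": [0, 0, -3.5], "rot": [0, 0, 0], "grip": 0}
    - {"slide": [0, 0, -3.5], "rot": [0, 0, 0], "grip": 0}
    - {"slide": [0, 0, -3.5], "rot": [0, 0, 0], "grip": 0}
    - {"slide": [0, 0, -3.5], "rot": [0, 0, 0], "grip": 0}
    - {"slide": [0, 0, -1.5], "rot": [0, 0, 0], "grip": 0}
    - {"slide": [0, 0, 0], "rot": [0, 0, 0], "grip": 0}
  newtons: 115

```text
time_s: 12.1
tcp_pos: [0.4426, 0.2088, 0.1779]
ee_rot: [3.141, -0.0, 2.267]
contact_force: [-0.6, 0.4, -4.4]
grip_width: 0.26
```

```bash
python3 - <<'E'
from station import arm
from plan import *
import pickle
o=arm.get_obs();print(o["tcp_pos"],o["ee_rot"],o["contact_force"],o["wrist_torque"],o["grip_width"])
c={k:arm.capture(k) for k in("scene","top","wrist")};pickle.dump((o,c),open("c8.pkl","wb"))
d=c["scene"]
cv2.imwrite("pics/s8.png",cv2.resize(d["frame"][180:380,200:400],None,fx=3,fy=3,interpolation=cv2.INTER_CUBIC))
d=c["top"]
cv2.imwrite("pics/t8.png",cv2.resize(d["frame"][200:340,220:360],None,fx=4,fy=4,interpolation=cv2.INTER_CUBIC))
cv2.imwrite("pics/w8.png",c["wrist"]["frame"])
E
```

```text
[0.44264387 0.20876822 0.17788554] [ 3.14076594e+00 -3.53826476e-04  2.26677125e+00] [-0.58253706  0.36880586 -4.35376958] [ 0.25719317  0.26505591 -0.02556234] 0.2597607809971808
```

View pics/s8.png

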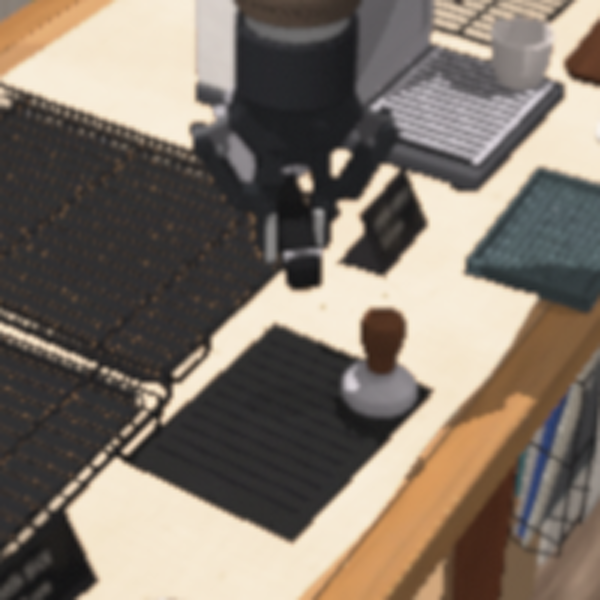

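View pics/t8.png

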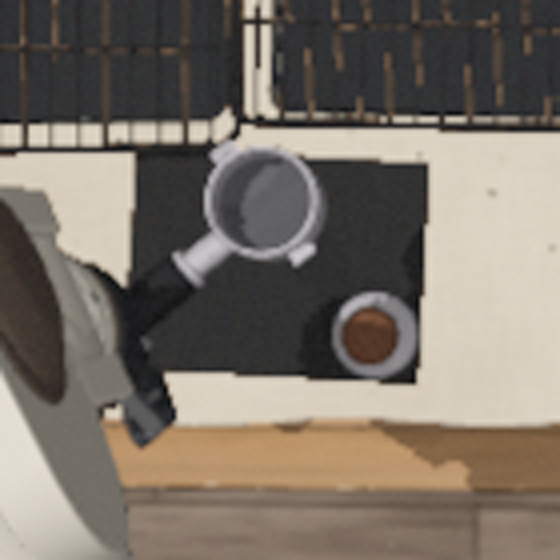

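View pics/w8.png

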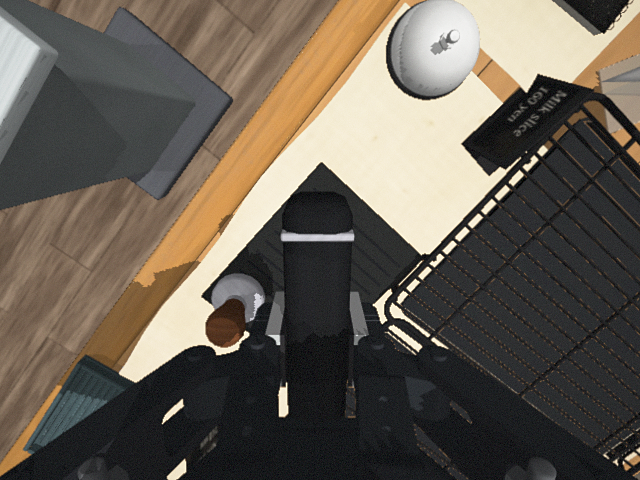

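```bash
python3 - <<'E'
from plan import *;import pickle
o,c=pickle.load(open("c8.pkl","rb"));T=c["top"]
Rm=R.from_euler('xyz',o["ee_rot"]).as_matrix();p0=np.array(o["tcp_pos"])
cr=lambda a:((a-[220,200]+.5)*4-.5).round(1)
def ell(cen_tool,r,s=0):
    Q=R.from_euler('y',s).as_matrix();g=np.array([0,0,-.06])
    th=np.linspace(0,2*np.pi,60,endpoint=False)
    P=np.c_[cen_tool[0]+r*np.cos(th),cen_tool[1]+r*np.sin(th),np.full(60,cen_tool[2])]
    P=(P-g)@Q.T+g
    return P@Rm.T+p0
for s in(-.06,0,.06):
    a=proj(T,ell([-.11,0,-.0383-.056],.03,s)); print(s,"z",ell([-.11,0,-.0943],0,s)[0],"centre",cr(a.mean(0)),"u",cr(a)[:,0].min(),cr(a)[:,0].max(),"v",cr(a)[:,1].min(),cr(a)[:,1].max())
    for y in(-.038,.038): print("lug",cr(proj(T,ell([-.11,y,-.0383-.0485],0,s)[0])[0]))
# same with the initial frame: rim predicted (0.5145,.1243,.062) vs measured crop
print(((proj(T,[.5145,.1243,.062])[0]-[240,230]+.5)*7-.5), "measured 386,172")
E
```

```text
-0.06 z [0.51168193 0.12600053 0.27868169] centre [253.6 198.8] u 197.0 310.3 v 141.7 256.0
lug [301.1 254.8]
lug [211.  143.7]
0 z [0.51313017 0.12427544 0.27214658] centre [258.4 196.9] u 201.7 315.0 v 140.3 253.7
lug [304.9 253. ]
lug [215.4 142.7]
0.06 z [0.51432463 0.12285426 0.26548816] centre [262.5 195.5] u 206.0 319.0 v 139.5 251.7
lug [308.1 251.7]
lug [219.1 142.1]
[380.21465099 166.40329831] measured 386,172
```

```bash
python3 - <<'E'
from station import arm
from plan import *
rows(arm.get_obs(),[.44,-.36,.27],[np.pi,0,1.1],n=14)
E
```

```text
14
[{"slide": [-3.11, -2.61, -0.67], "rot": [-0.0, 0.0, 0.083]}, {"slide": [-3.31, -2.35, -0.67], "rot": [-0.0, 0.0, 0.083]}, {"slide": [-3.5, -2.06, -0.67], "rot": [-0.0, 0.0, 0.083]}, {"slide": [-3.66, -1.76, -0.67], "rot": [-0.0, 0.0, 0.083]}, {"slide": [-3.79, -1.45, -0.67], "rot": [-0.0, 0.0, 0.083]}, {"slide": [-3.9, -1.13, -0.67], "rot": [-0.0, 0.0, 0.083]}, {"slide": [-3.98, -0.8, -0.67], "rot": [-0.0, 0.0, 0.083]}, {"slide": [-4.03, -0.47, -0.67], "rot": [-0.0, 0.0, 0.083]}, {"slide": [-4.06, -0.13, -0.67], "rot": [-0.0, 0.0, 0.083]}, {"slide": [-4.05, 0.21, -0.67], "rot": [-0.0, 0.0, 0.083]}, {"slide": [-4.02, 0.54, -0.67], "rot": [-0.0, 0.0, 0.083]}, {"slide": [-3.96, 0.88, -0.67], "rot": [-0.0, 0.0, 0.083]}, {"slide": [-3.88, 1.2, -0.67], "rot": [-0.0, 0.0, 0.083]}, {"slide": [-3.76, 1.52, -0.67], "rot": [-0.0, 0.0, 0.083]}]
```

Request:
move_arm:
  targets:
    - {"slide": [-1.5, -1.3, -0.7], "rot": [0, 0, 0.06], "grip": 0}
    - {"slide": [-3.1, -2.4, -0.7], "rot": [0, 0, 0.083], "grip": 0}
    - {"slide": [-3.5, -2.1, -0.7], "rot": [0, 0, 0.083], "grip": 0}
    - {"slide": [-3.65, -1.75, -0.7], "rot": [0, 0, 0.083], "grip": 0}
    - {"slide": [-3.8, -1.45, -0.7], "rot": [0, 0, 0.083], "grip": 0}
    - {"slide": [-3.9, -1.15, -0.7], "rot": [0, 0, 0.083], "grip": 0}
    - {"slide": [-4, -0.8, -0.7], "rot": [0, 0, 0.083], "grip": 0}
    - {"slide": [-4, -0.45, -0.7], "rot": [0, 0, 0.083], "grip": 0}
    - {"slide": [-4, -0.1, -0.7], "rot": [0, 0, 0.083], "grip": 0}
    - {"slide": [-4, 0.2, -0.7], "rot": [0, 0, 0.083], "grip": 0}

```text
time_s: 13.5
tcp_pos: [0.4335, -0.1909, 0.2422]
ee_rot: [-3.127, 0.006, 1.417]
contact_force: [0.6, 0.0, -3.7]
grip_width: 0.262
```

```bash
python3 - <<'E'
from station import arm
from plan import *
o=arm.get_obs();print(o["tcp_pos"],o["ee_rot"])
rows(o,[.44,-.36,.27],[np.pi,0,1.1],vmax=4)
E
```

```text
[ 0.43351398 -0.19086944  0.24219787] [-3.12686041  0.00565918  1.417292  ]
5
[{"slide": [-3.33, 0.64, -0.55], "rot": [-0.003, 0.002, 0.063]}, {"slide": [-3.28, 0.85, -0.55], "rot": [-0.003, 0.002, 0.063]}, {"slide": [-3.22, 1.06, -0.55], "rot": [-0.003, 0.002, 0.063]}, {"slide": [-3.14, 1.26, -0.55], "rot": [-0.003, 0.002, 0.063]}, {"slide": [-3.06, 1.46, -0.56], "rot": [-0.003, 0.002, 0.063]}]
```

Request:
move_arm:
  targets:
    - {"slide": [-3.3, 0.65, -0.55], "rot": [0, 0, 0.063], "grip": 0}
    - {"slide": [-3.3, 0.85, -0.55], "rot": [0, 0, 0.063], "grip": 0}
    - {"slide": [-3.2, 1.05, -0.55], "rot": [0, 0, 0.063], "grip": 0}
    - {"slide": [-3.1, 1.25, -0.55], "rot": [0, 0, 0.063], "grip": 0}
    - {"slide": [-3, 1.4, -0.55], "rot": [0, 0, 0.063], "grip": 0}
    - {"slide": [0, 0, 0], "rot": [0, 0, 0], "grip": 0}
    - {"slide": [0, 0, 0], "rot": [0, 0, 0], "grip": 0}

```text
time_s: 14.38
tcp_pos: [0.4306, -0.3697, 0.2668]
ee_rot: [-3.12, 0.01, 1.071]
contact_force: [-1.1, -0.1, -2.8]
grip_width: 0.264
```

```bash
python3 - <<'E'
from station import arm
from plan import *
import pickle
o=arm.get_obs();print(o["tcp_pos"],o["ee_rot"])
c={k:arm.capture(k) for k in("wrist","scene","top")};pickle.dump((o,c),open("c9.pkl","wb"))
cv2.imwrite("pics/w9.png",c["wrist"]["frame"]);cv2.imwrite("pics/s9.png",c["scene"]["frame"])
for q in("group","machine"):print(arm.boxes_of("wrist",q)[:2])
E
```

```text
[ 0.43058737 -0.3697013   0.26684388] [-3.12043989  0.0100271   1.07141277]
[{'centre': [0.5555, -0.3201, 0.2222], 'conf': 0.67}]
[]
```

View pics/w9.png

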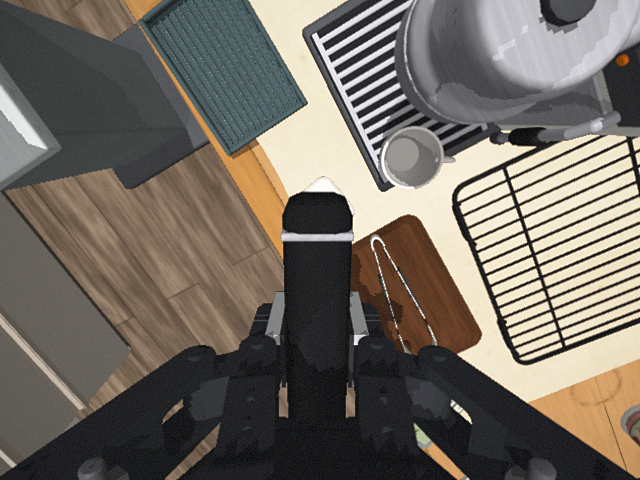

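View pics/s9.png

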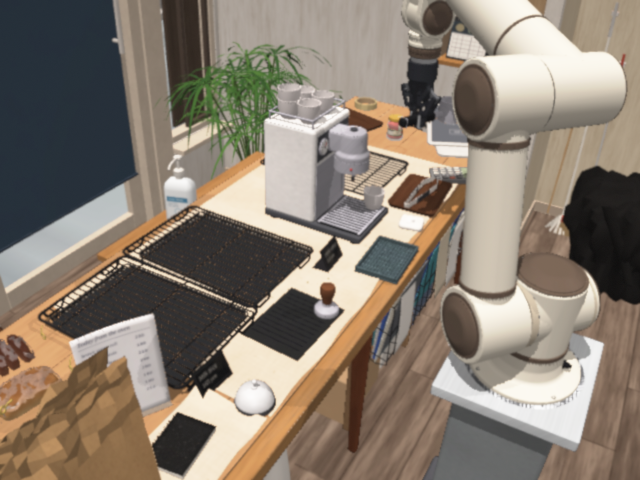

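The wrist view shows the tray front corners at about (305,31) and (383,190). The collar's left edge is near u=397 and the knob is at about (565,8). I'll overlay the model on it.

```bash
cat > ov.py <<'E'
from plan import *;import pickle,sys
def draw(f,d,o,gx,gy,yaw,ox=0,oy=0,sc=1):
    def pts(P,col):
        for a in proj(d,P,o): 
            q=((a-[ox,oy]+.5)*sc-.5)
            if 0<=q[0]<f.shape[1] and 0<=q[1]<f.shape[0]: f[int(q[1]),int(q[0])]=col
    c,s=np.cos(yaw),np.sin(yaw);M=np.array([[c,-s],[s,c]])
    W=lambda x,y,z:np.c_[np.c_[x,y]@M.T+[gx,gy],z]
    t=np.linspace(0,2*np.pi,500)
    for z,r,col in((.177,.048,(0,0,255)),(.215,.048,(0,255,0)),(.291,.0095,(255,0,255))):
        pts(W(r*np.cos(t),r*np.sin(t),np.full(500,z)),col)
    e=np.linspace(-.1,.1,500)
    pts(W(np.full(500,-.085),e,np.full(500,.035)),(0,0,255))
    e=np.linspace(-.085,.05,400)
    for y in(-.1,.1): pts(W(e,np.full(400,y),np.full(400,.035)),(0,0,255))
    a=np.pi-1.15;pts(W(np.array([.048*np.cos(a)]*3),np.array([.048*np.sin(a)]*3),np.array([.19,.192,.194])),(255,255,0))
if __name__=="__main__":
    gx,gy,yaw=map(float,sys.argv[1:4]);n=sys.argv[4]
    o,c=pickle.load(open("c9.pkl","rb"))
    up=lambda im,k:cv2.resize(im,None,fx=k,fy=k,interpolation=cv2.INTER_CUBIC)
    f=up(c["wrist"]["frame"][0:200,290:640],2);draw(f,c["wrist"],o,gx,gy,yaw,290,0,2);cv2.imwrite(f"pics/ow{n}.png",f)
    f=up(c["scene"]["frame"][110:245,255:405],4);draw(f,c["scene"],None,gx,gy,yaw,255,110,4)
    g=up(c["top"]["frame"][180:275,410:540],4);draw(g,c["top"],None,gx,gy,yaw,410,180,4)
    cv2.imwrite(f"pics/os{n}.png",f);cv2.imwrite(f"pics/ot{n}.png",g)
E
python3 ov.py .579 -.303 .005 a
```

```text
(no output)
```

View pics/owa.png

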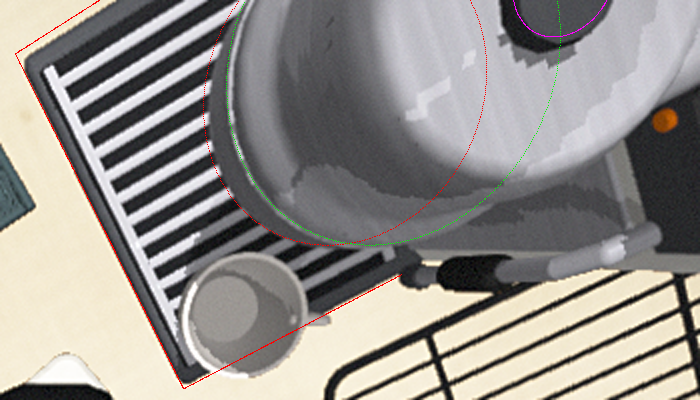

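View pics/osa.png

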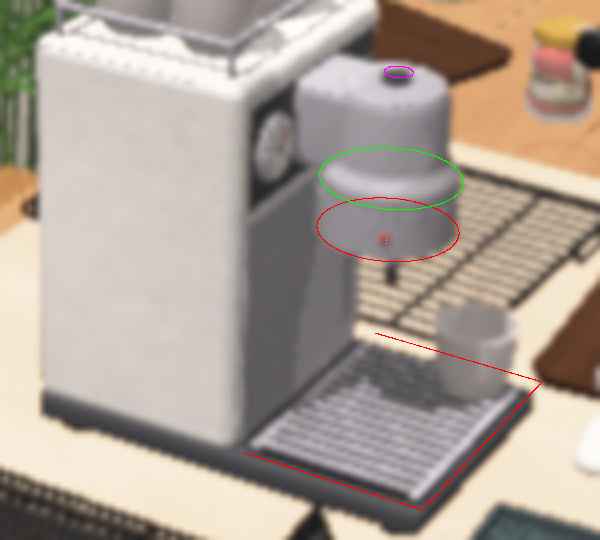

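View pics/ota.png

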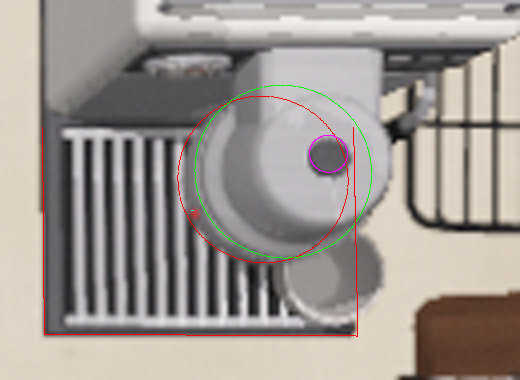

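```bash
python3 - <<'E'
from ov import *
o,c=pickle.load(open("c9.pkl","rb"))
up=lambda im,k:cv2.resize(im,None,fx=k,fy=k,interpolation=cv2.INTER_CUBIC)
for n,(gx,gy) in {"1":(.579,-.303),"2":(.580,-.305)}.items():
    f=up(c["wrist"]["frame"][0:135,380:520],5);draw(f,c["wrist"],o,gx,gy,.005,380,0,5);f[600:]=0 if 0 else f[600:];cv2.imwrite(f"pics/oz{n}.png",f[:600])
E
```

```text
(no output)
```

View pics/oz1.png

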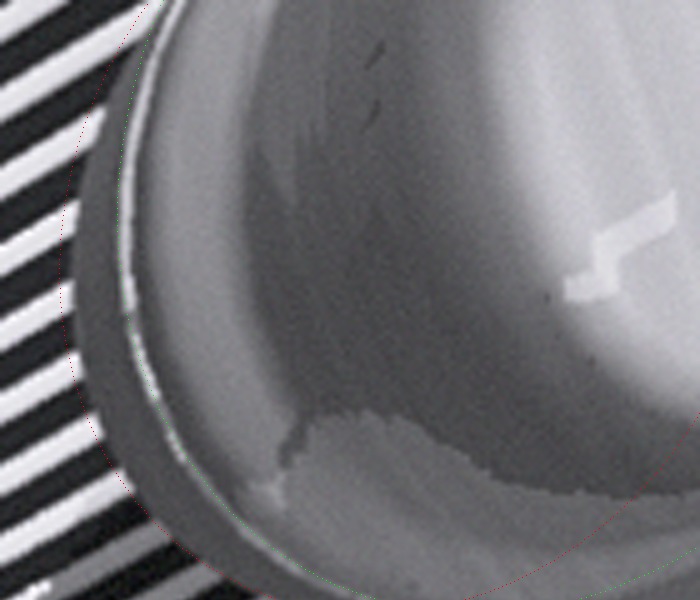

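View pics/oz2.png

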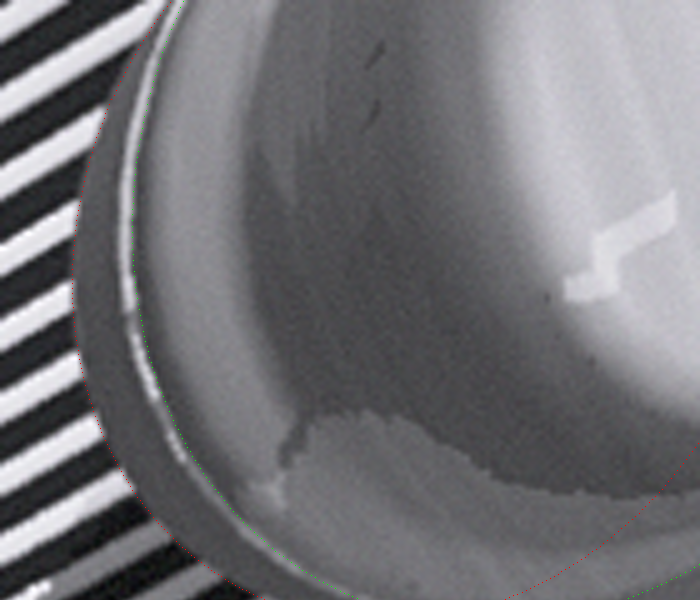

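Placing the group at (0.580, −0.305) with yaw about 0 matches the collar outline to within a pixel. Next is the approach from the front left, below the mouth.

```bash
python3 - <<'E'
from station import arm
from plan import *
rows(arm.get_obs(),[.41,-.12,.10],[np.pi,0,2.0],n=10)
E
```

```text
10
[{"slide": [2.1, -1.34, 1.68], "rot": [-0.002, 0.0, -0.093]}, {"slide": [2.22, -1.15, 1.68], "rot": [-0.002, 0.0, -0.093]}, {"slide": [2.32, -0.94, 1.68], "rot": [-0.002, 0.0, -0.093]}, {"slide": [2.39, -0.73, 1.67], "rot": [-0.002, 0.0, -0.093]}, {"slide": [2.45, -0.5, 1.67], "rot": [-0.002, 0.0, -0.093]}, {"slide": [2.49, -0.28, 1.67], "rot": [-0.002, 0.0, -0.093]}, {"slide": [2.5, -0.05, 1.67], "rot": [-0.002, 0.0, -0.093]}, {"slide": [2.5, 0.18, 1.67], "rot": [-0.002, 0.0, -0.093]}, {"slide": [2.47, 0.4, 1.67], "rot": [-0.002, 0.0, -0.093]}, {"slide": [2.42, 0.62, 1.67], "rot": [-0.002, 0.0, -0.093]}]
```

Request:
move_arm:
  targets:
    - {"slide": [2.1, -1.35, 0.8], "rot": [0, 0, -0.09], "grip": 0}
    - {"slide": [2.2, -1.15, 1.7], "rot": [0, 0, -0.093], "grip": 0}
    - {"slide": [2.3, -0.95, 1.7], "rot": [0, 0, -0.093], "grip": 0}
    - {"slide": [2.4, -0.75, 1.7], "rot": [0, 0, -0.093], "grip": 0}
    - {"slide": [2.45, -0.5, 1.7], "rot": [0, 0, -0.093], "grip": 0}
    - {"slide": [2.5, -0.3, 1.7], "rot": [0, 0, -0.093], "grip": 0}
    - {"slide": [2.5, -0.05, 1.7], "rot": [0, 0, -0.093], "grip": 0}
    - {"slide": [2.5, 0.2, 1.7], "rot": [0, 0, -0.093], "grip": 0}
    - {"slide": [2.45, 0.4, 1.7], "rot": [0, 0, -0.093], "grip": 0}
    - {"slide": [2.4, 0.6, 1.7], "rot": [0, 0, -0.093], "grip": 0}
    - {"slide": [0, 0, 0.8], "rot": [0, 0, 0], "grip": 0}
    - {"slide": [0, 0, 0], "rot": [0, 0, 0], "grip": 0}

```text
time_s: 16.12
tcp_pos: [0.4026, -0.1083, 0.0954]
ee_rot: [-3.125, -0.005, 2.04]
contact_force: [0.5, -0.1, -3.0]
grip_width: 0.264
```

```bash
python3 - <<'E'
from station import arm
from plan import *
o=arm.get_obs();print(o["tcp_pos"],o["ee_rot"],o["joint_positions"])
rows(o,[.47,-.163,.060],[np.pi,0,1.9966],vmax=3)
E
```

```text
[ 0.40262044 -0.1083231   0.09535189] [-3.12520245 -0.00462864  2.03951893] [-0.25704263 -0.2303359  -0.30849379  1.5079703  -0.00741619  0.84505002]
4
[{"slide": [-1.98, 0.9, 0.86], "rot": [-0.004, -0.001, 0.011]}, {"slide": [-1.97, 0.92, 0.87], "rot": [-0.004, -0.001, 0.011]}, {"slide": [-1.96, 0.93, 0.87], "rot": [-0.004, -0.001, 0.011]}, {"slide": [-1.95, 0.95, 0.88], "rot": [-0.004, -0.001, 0.011]}]
```

Request:
move_arm:
  targets:
    - {"slide": [-1.5, 0.7, 0.9], "rot": [-0.004, -0.001, 0.011], "grip": 0}
    - {"slide": [-2, 0.9, 0.9], "rot": [-0.004, -0.001, 0.011], "grip": 0}
    - {"slide": [-2, 0.95, 0.9], "rot": [-0.004, -0.001, 0.011], "grip": 0}
    - {"slide": [-2, 0.95, 0.9], "rot": [-0.004, -0.001, 0.011], "grip": 0}
    - {"slide": [-0.3, 0.2, 0.2], "rot": [0, 0, 0], "grip": 0}
    - {"slide": [0, 0, 0], "rot": [0, 0, 0], "grip": 0}

```text
time_s: 16.88
tcp_pos: [0.4751, -0.1705, 0.0558]
ee_rot: [3.139, 0.003, 1.984]
contact_force: [0.1, 0.1, -3.2]
grip_width: 0.263
```

```bash
python3 - <<'E'
from station import arm
from plan import *
import pickle
o=arm.get_obs();print(o["tcp_pos"],o["ee_rot"],o["contact_force"],o["wrist_torque"])
rows(o,[.5346,-.2048,.061],[np.pi,0,1.9966],vmax=3)
c={k:arm.capture(k) for k in("scene","top")};pickle.dump((o,c),open("c10.pkl","wb"))
cv2.imwrite("pics/s10.png",cv2.resize(c["scene"]["frame"][110:260,255:455],None,fx=4,fy=4,interpolation=cv2.INTER_CUBIC))
cv2.imwrite("pics/t10.png",cv2.resize(c["top"]["frame"][180:300,380:540],None,fx=4,fy=4,interpolation=cv2.INTER_CUBIC))
E
```

```text
[ 0.47507752 -0.17054948  0.05579741] [3.13899256 0.00315421 1.98447967] [ 0.12571222  0.07495501 -3.1942824 ] [ 0.2944146   0.12192086 -0.06741784]
3
[{"slide": [-1.84, 1.36, -0.16], "rot": [0.001, 0.001, -0.004]}, {"slide": [-1.85, 1.35, -0.17], "rot": [0.001, 0.001, -0.004]}, {"slide": [-1.85, 1.34, -0.17], "rot": [0.001, 0.001, -0.004]}]
```

View pics/s10.png

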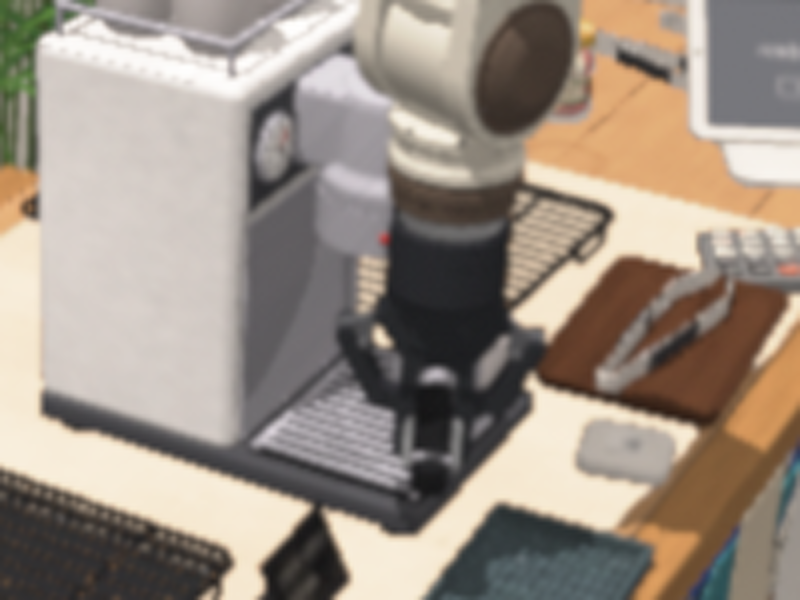

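View pics/t10.png

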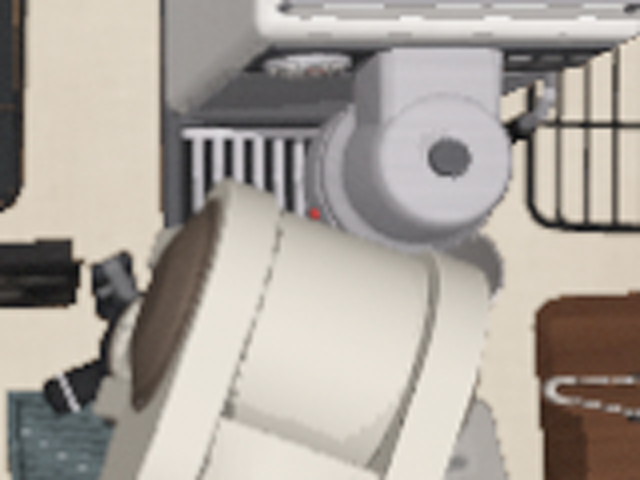

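```bash
python3 - <<'E'
from plan import *;import pickle
o,c=pickle.load(open("c10.pkl","rb"));S,T=c["scene"],c["top"]
Rm=R.from_euler('xyz',o["ee_rot"]).as_matrix();p0=np.array(o["tcp_pos"])
cs=lambda a:((a-[255,110]+.5)*4-.5).round()
ct=lambda a:((a-[380,180]+.5)*4-.5).round()
for z in(0,-.05,-.1,-.15,-.2,-.225,-.25,-.275,-.3,-.35,-.4):
    p=p0+Rm@[0,0,z];print(z,p.round(3),"scene",cs(proj(S,p)[0]),"top",ct(proj(T,p)[0]))
for uv in((490,290),(440,250),(230,190),(310,330),(270,220)):
    f=(np.array(uv)+.5)/4-.5+[380,180];print(uv,[pix2plane(T,f,z).round(3)[:2] for z in(.3,.4,.45)])
E
```

```text
0 [ 0.475 -0.171  0.056] scene [428. 515.] top [118. 362.]
-0.05 [ 0.475 -0.17   0.106] scene [434. 449.] top [130. 361.]
-0.1 [ 0.475 -0.17   0.156] scene [440. 381.] top [144. 359.]
-0.15 [ 0.475 -0.17   0.206] scene [446. 310.] top [158. 358.]
-0.2 [ 0.474 -0.17   0.256] scene [453. 237.] top [175. 357.]
-0.225 [ 0.474 -0.17   0.281] scene [456. 199.] top [183. 356.]
-0.25 [ 0.474 -0.17   0.306] scene [459. 161.] top [193. 355.]
-0.275 [ 0.474 -0.17   0.331] scene [463. 122.] top [202. 355.]
-0.3 [ 0.474 -0.17   0.356] scene [466.  82.] top [212. 354.]
-0.35 [ 0.474 -0.17   0.406] scene [473.   1.] top [235. 352.]
-0.4 [ 0.474 -0.17   0.456] scene [481. -83.] top [260. 350.]
(490, 290) [array([ 0.509, -0.32 ]), array([ 0.503, -0.285]), array([ 0.5  , -0.268])]
(440, 250) [array([ 0.529, -0.295]), array([ 0.521, -0.263]), array([ 0.517, -0.247])]
(230, 190) [array([ 0.559, -0.191]), array([ 0.548, -0.169]), array([ 0.542, -0.159])]
(310, 330) [array([ 0.488, -0.23 ]), array([ 0.484, -0.205]), array([ 0.482, -0.192])]
(270, 220) [array([ 0.543, -0.211]), array([ 0.534, -0.187]), array([ 0.529, -0.176])]
```

The wide wrist cylinder's underside is about 0.27 m above the TCP, so it clears the group top (z 0.291). I'll move in with the rim about 13 mm below the mouth.

Request:
move_arm:
  targets:
    - {"slide": [-1, 0.7, -0.8], "rot": [0.001, 0.001, -0.004], "grip": 0}
    - {"slide": [-1.8, 1.3, -0.6], "rot": [0.001, 0.001, -0.004], "grip": 0}
    - {"slide": [-1.5, 1.1, 0], "rot": [0.001, 0.001, -0.004], "grip": 0}
    - {"slide": [-0.6, 0.5, 0], "rot": [0, 0, 0], "grip": 0}
    - {"slide": [0, 0, 0], "rot": [0, 0, 0], "grip": 0}

```text
time_s: 17.6
tcp_pos: [0.5283, -0.1993, 0.0736]
ee_rot: [3.14, 0.002, 1.999]
contact_force: [-0.3, 1.0, -3.6]
grip_width: 0.259
```

```bash
python3 - <<'E'
from station import arm
from plan import *
import pickle
o=arm.get_obs();print(o["tcp_pos"],o["ee_rot"],o["contact_force"],o["wrist_torque"])
rows(o,[.5346,-.2048,.070],[np.pi,0,1.9966],vmax=3)
c={k:arm.capture(k) for k in("scene","wrist")};pickle.dump((o,c),open("c11.pkl","wb"))
cv2.imwrite("pics/s11.png",cv2.resize(c["scene"]["frame"][110:260,255:455],None,fx=4,fy=4,interpolation=cv2.INTER_CUBIC))
cv2.imwrite("pics/w11.png",c["wrist"]["frame"])
E
```

```text
[ 0.52827602 -0.19933549  0.07355366] [3.13963061e+00 2.34813922e-03 1.99910969e+00] [-0.27641717  1.03312091 -3.61783161] [0.29991929 0.14742367 0.01997049]
1
[{"slide": [-0.76, 0.35, 0.36], "rot": [0.002, 0.002, 0.003]}]
```

View pics/s11.png

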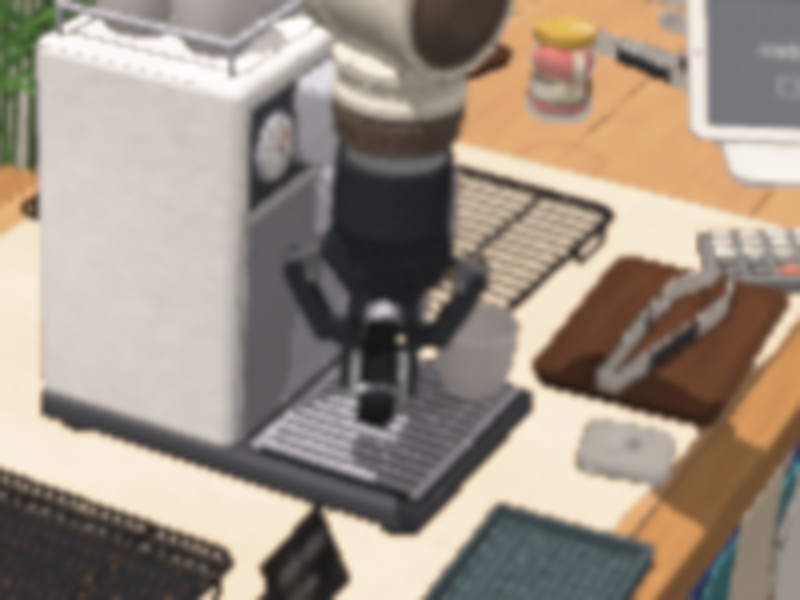

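View pics/w11.png

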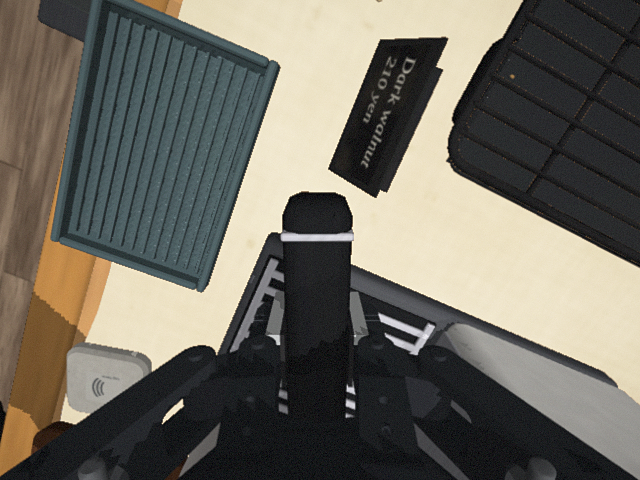

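Request:
move_arm:
  targets:
    - {"slide": [-0.75, 0.35, 0], "rot": [0.002, 0.002, 0.003], "grip": 0}
    - {"slide": [0, 0, 0], "rot": [0, 0, 0], "grip": 0}

```text
time_s: 17.95
tcp_pos: [0.534, -0.2045, 0.0738]
ee_rot: [-3.141, 0.0, 1.996]
contact_force: [-0.5, -0.4, -2.8]
grip_width: 0.26
```

```bash
cat > st.py <<'E'
from station import arm
from plan import *
import sys
G=np.array([.580,-.305])
o=arm.get_obs();Rm=R.from_euler('xyz',o["ee_rot"]).as_matrix();p=np.array(o["tcp_pos"])
h=p+Rm@[-.110,0,-.0383]
print("t",o["time_s"],"tcp",p.round(4),"rpy",np.round(o["ee_rot"],4),"F",np.round(o["contact_force"],2),"M",np.round(o["wrist_torque"],3),"g",round(o["grip_width"],3))
print("head-group mm",((h-np.r_[G,.177])*1e3).round(1), "in tool:",(Rm.T@np.r_[h[:2]-G,0]*1e3).round(1),"tilt",np.round(np.arccos(-Rm[2,2]),4))
Ft=Rm.T@np.array(o["contact_force"]);print("F tool",Ft.round(2),"M tool",(Rm.T@np.array(o["wrist_torque"])).round(3))
E
python3 st.py
```

```text
t 17.95 tcp [ 0.534  -0.2045  0.0738] rpy [-3.1414e+00  2.0000e-04  1.9961e+00] F [-0.46 -0.36 -2.82] M [ 0.248  0.08  -0.043] g 0.26
head-group mm [ -0.7   0.3 -64.9] in tool: [ 0.5 -0.5 -0. ] tilt 0.0003
F tool [-0.14 -0.57  2.82] M tool [-0.029  0.26   0.043]
```

Request:
move_arm:
  targets:
    - {"slide": [0, 0.05, -0.5], "rot": [0, 0, 0], "grip": 0}
    - {"slide": [0, 0, -0.5], "rot": [0, 0, 0], "grip": 0}
    - {"slide": [0, 0, 0], "rot": [0, 0, 0], "grip": 0}

```text
time_s: 18.32
tcp_pos: [0.5343, -0.2043, 0.0848]
ee_rot: [-3.141, 0.0, 1.996]
contact_force: [-0.0, 0.4, -3.3]
grip_width: 0.263
```

```bash
python3 st.py
```

```text
t 18.325 tcp [ 0.5343 -0.2043  0.0848] rpy [-3.1415e+00  2.0000e-04  1.9959e+00] F [-0.03  0.41 -3.32] M [ 0.308  0.051 -0.009] g 0.263
head-group mm [ -0.3   0.5 -53.9] in tool: [ 0.6 -0.1 -0. ] tilt 0.0003
F tool [0.38 0.14 3.32] M tool [-0.081  0.301  0.009]
```

Request:
move_arm:
  targets:
    - {"slide": [0, 0, -0.3], "rot": [0, 0, 0], "grip": 0}
    - {"slide": [0, 0, -0.2], "rot": [0, 0, 0], "grip": 0}
    - {"slide": [0, 0, 0], "rot": [0, 0, 0], "grip": 0}

```text
time_s: 18.7
tcp_pos: [0.5343, -0.2042, 0.0902]
ee_rot: [-3.141, 0.0, 1.996]
contact_force: [-0.6, -0.0, -3.0]
grip_width: 0.266
```

```bash
python3 st.py
```

```text
t 18.7 tcp [ 0.5343 -0.2042  0.0902] rpy [-3.1415e+00  2.0000e-04  1.9961e+00] F [-0.59 -0.   -2.95] M [ 0.297  0.089 -0.013] g 0.266
head-group mm [ -0.4   0.6 -48.5] in tool: [ 0.7 -0.1 -0. ] tilt 0.0003
F tool [ 0.24 -0.54  2.95] M tool [-0.041  0.307  0.013]
```

Still no contact. The lugs are at the mouth now, so I'll go up in small steps.

Request:
move_arm:
  targets:
    - {"slide": [0, 0, -0.2], "rot": [0, 0, 0], "grip": 0}
    - {"slide": [0, 0, -0.2], "rot": [0, 0, 0], "grip": 0}

```text
time_s: 18.95
tcp_pos: [0.5341, -0.2042, 0.0942]
ee_rot: [-3.141, -0.0, 1.996]
contact_force: [0.5, -0.2, -3.4]
grip_width: 0.259
```

Request:
move_arm:
  targets:
    - {"slide": [0, 0, -0.2], "rot": [0, 0, 0], "grip": 0}
    - {"slide": [0, 0, -0.2], "rot": [0, 0, 0], "grip": 0}

```text
time_s: 19.2
tcp_pos: [0.5341, -0.2041, 0.0984]
ee_rot: [-3.141, -0.0, 1.996]
contact_force: [-0.7, 0.5, -2.3]
grip_width: 0.265
```

```bash
python3 st.py
```

```text
t 19.2 tcp [ 0.5341 -0.2041  0.0984] rpy [-3.1412e+00 -1.0000e-04  1.9960e+00] F [-0.7   0.48 -2.31] M [ 0.257  0.12  -0.002] g 0.265
head-group mm [ -0.5   0.7 -40.3] in tool: [ 0.8 -0.2  0. ] tilt 0.0004
F tool [ 0.73 -0.44  2.31] M tool [0.003 0.284 0.002]
```

Request:
move_arm:
  targets:
    - {"slide": [0, 0, -0.2], "rot": [0, 0, 0], "grip": 0}
    - {"slide": [0, 0, -0.1], "rot": [0, 0, 0], "grip": 0}

```text
time_s: 19.45
tcp_pos: [0.5342, -0.2041, 0.1018]
ee_rot: [-3.141, 0.0, 1.996]
contact_force: [0.2, -0.2, -3.6]
grip_width: 0.261
```

Request:
move_arm:
  targets:
    - {"slide": [0, 0, -0.1], "rot": [0, 0, 0], "grip": 0}
    - {"slide": [0, 0, -0.05], "rot": [0, 0, 0], "grip": 0}

```text
time_s: 19.7
tcp_pos: [0.5342, -0.2042, 0.1034]
ee_rot: [-3.141, 0.0, 1.996]
contact_force: [0.1, -0.1, -2.2]
grip_width: 0.263
```

```bash
python3 st.py
```

```text
t 19.7 tcp [ 0.5342 -0.2042  0.1034] rpy [-3.1413e+00  1.0000e-04  1.9960e+00] F [ 0.1  -0.13 -2.23] M [ 0.286  0.175 -0.009] g 0.263
head-group mm [ -0.4   0.7 -35.3] in tool: [ 0.8 -0.1 -0. ] tilt 0.0003
F tool [-0.16  0.03  2.23] M tool [0.041 0.332 0.009]
```

Request:
move_arm:
  targets:
    - {"slide": [0, 0, -0.1], "rot": [0, 0, 0], "grip": 0}
    - {"slide": [0, 0, 0], "rot": [0, 0, 0], "grip": 0}

```text
time_s: 19.95
tcp_pos: [0.5341, -0.2042, 0.1044]
ee_rot: [-3.141, 0.0, 1.996]
contact_force: [-0.1, 0.3, -2.7]
grip_width: 0.262
```

Request:
move_arm:
  targets:
    - {"slide": [0, 0, -0.1], "rot": [0, 0, 0], "grip": 0}
    - {"slide": [0, 0, 0], "rot": [0, 0, 0], "grip": 0}

```text
time_s: 20.2
tcp_pos: [0.5341, -0.2041, 0.1053]
ee_rot: [-3.141, -0.0, 1.996]
contact_force: [0.1, -0.3, -3.8]
grip_width: 0.265
```

```bash
python3 st.py
```

```text
t 20.2 tcp [ 0.5341 -0.2041  0.1053] rpy [-3.1411e+00 -2.0000e-04  1.9960e+00] F [ 0.12 -0.28 -3.77] M [0.301 0.079 0.064] g 0.265
head-group mm [ -0.5   0.7 -33.4] in tool: [ 0.8 -0.2  0. ] tilt 0.0006
F tool [-0.3  -0.01  3.77] M tool [-0.052  0.307 -0.064]
```

Request:
move_arm:
  targets:
    - {"slide": [0, 0, -0.1], "rot": [0, 0, 0], "grip": 0}
    - {"slide": [0, 0, 0], "rot": [0, 0, 0], "grip": 0}

```text
time_s: 20.45
tcp_pos: [0.5339, -0.204, 0.1056]
ee_rot: [-3.14, -0.001, 1.996]
contact_force: [1.5, -1.2, -5.1]
grip_width: 0.263
```

Request:
move_arm:
  targets:
    - {"slide": [0, 0, -0.1], "rot": [0, 0, 0], "grip": 0}
    - {"slide": [0, 0, 0], "rot": [0, 0, 0], "grip": 0}

```text
time_s: 20.7
tcp_pos: [0.5337, -0.2039, 0.1059]
ee_rot: [-3.14, -0.002, 1.996]
contact_force: [2.2, -1.6, -7.1]
grip_width: 0.267
```

```bash
python3 st.py
```

```text
t 20.7 tcp [ 0.5337 -0.2039  0.1059] rpy [-3.1399e+00 -2.1000e-03  1.9962e+00] F [ 2.17 -1.56 -7.14] M [ 0.305 -0.09   0.117] g 0.267
head-group mm [ -0.8   0.9 -33. ] in tool: [ 1.2 -0.4  0. ] tilt 0.0027
F tool [-2.33  1.35  7.13] M tool [-0.207  0.24  -0.118]
```

Gasket contact at about 4 N, slightly more on the near rim. I'll centre the head a little and start the swing in small arcs, tracking torque about the group axis.

```bash
cat >> st.py <<'E'
r=p[:2]-G;F=np.array(o["contact_force"])
phi=o["ee_rot"][2]%(2*np.pi)
print("handle angle",round(phi,4),"past slot",round(phi-(np.pi-1.15),3),"handle y mm",round(105*np.sin(phi),1),"tau_axis on tool",round(r[0]*F[1]-r[1]*F[0]+o["wrist_torque"][2],3),"radial mm",round(np.hypot(*r)*1e3,2),"ang",round(np.arctan2(r[1],r[0])%(2*np.pi),4))
E
python3 st.py
```

```text
t 20.7 tcp [ 0.5337 -0.2039  0.1059] rpy [-3.1399e+00 -2.1000e-03  1.9962e+00] F [ 2.17 -1.56 -7.14] M [ 0.305 -0.09   0.117] g 0.267
head-group mm [ -0.8   0.9 -33. ] in tool: [ 1.2 -0.4  0. ] tilt 0.0027
F tool [-2.33  1.35  7.13] M tool [-0.207  0.24  -0.118]
handle angle 1.9962 past slot 0.005 handle y mm 95.6 tau_axis on tool -0.03 radial mm 111.23 ang 2.0001
```

Request:
move_arm:
  targets:
    - {"slide": [-0.1, 0.05, 0], "rot": [0, -0.01, 0], "grip": 0}
    - {"slide": [-0.02, -0.3, 0], "rot": [0, 0, -0.03], "grip": 0}
    - {"slide": [-0.02, -0.5, 0], "rot": [0, 0, -0.05], "grip": 0}

```text
time_s: 21.08
tcp_pos: [0.5266, -0.2076, 0.1051]
ee_rot: [-3.138, 0.006, 2.081]
contact_force: [0.1, 1.0, -7.0]
grip_width: 0.262
```

```bash
python3 st.py
```

```text
t 21.075 tcp [ 0.5266 -0.2076  0.1051] rpy [-3.1382  0.0059  2.0808] F [ 0.05  0.96 -7.03] M [0.851 0.219 0.021] g 0.262
head-group mm [  0.3   1.6 -32.9] in tool: [ 1.3  1.  -0. ] tilt 0.0068
F tool [0.85 0.54 7.03] M tool [-0.224  0.849 -0.023]
handle angle 2.0808 past slot 0.089 handle y mm 91.6 tau_axis on tool -0.035 radial mm 111.08 ang 2.0726
```

Request:
move_arm:
  targets:
    - {"slide": [-0.07, -0.6, 0], "rot": [0, 0, -0.05], "grip": 0}
    - {"slide": [-0.02, -0.55, 0], "rot": [0, 0, -0.05], "grip": 0}
    - {"slide": [-0.02, -0.55, 0], "rot": [0, 0, -0.05], "grip": 0}

```text
time_s: 21.45
tcp_pos: [0.5122, -0.2165, 0.1055]
ee_rot: [-3.139, 0.004, 2.242]
contact_force: [1.1, 1.8, -9.3]
grip_width: 0.265
```

```bash
python3 st.py
```

```text
t 21.45 tcp [ 0.5122 -0.2165  0.1055] rpy [-3.139   0.0041  2.242 ] F [ 1.07  1.79 -9.35] M [ 0.729  0.237 -0.009] g 0.265
head-group mm [  0.5   2.5 -32.8] in tool: [ 1.6  2.  -0. ] tilt 0.0048
F tool [0.77 1.98 9.34] M tool [-0.268  0.718  0.008]
handle angle 2.242 past slot 0.25 handle y mm 82.2 tau_axis on tool -0.225 radial mm 111.5 ang 2.225
```

Request:
move_arm:
  targets:
    - {"slide": [-0.07, -0.65, 0.05], "rot": [0, 0, -0.04], "grip": 0}
    - {"slide": [-0.02, -0.6, 0], "rot": [0, 0, -0.05], "grip": 0}

```text
time_s: 21.7
tcp_pos: [0.5029, -0.2247, 0.1054]
ee_rot: [-3.14, 0.004, 2.339]
contact_force: [2.5, 2.1, -7.9]
grip_width: 0.261
```

```bash
python3 st.py
```

```text
t 21.7 tcp [ 0.5029 -0.2247  0.1054] rpy [-3.1399  0.0039  2.3392] F [ 2.46  2.12 -7.91] M [0.838 0.143 0.271] g 0.261
head-group mm [ -0.7   1.3 -32.8] in tool: [ 1.5  0.4 -0. ] tilt 0.0043
F tool [-0.15  3.26  7.91] M tool [-0.481  0.702 -0.27 ]
handle angle 2.3392 past slot 0.348 handle y mm 75.5 tau_axis on tool -0.09 radial mm 111.33 ang 2.3363
```

Request:
move_arm:
  targets:
    - {"slide": [-0.05, -0.5, 0], "rot": [0, 0, -0.05], "grip": 0}
    - {"slide": [-0.02, -0.5, 0], "rot": [0, 0, -0.05], "grip": 0}

```text
time_s: 21.95
tcp_pos: [0.4955, -0.2319, 0.1055]
ee_rot: [-3.14, 0.003, 2.446]
contact_force: [1.5, 1.1, -8.0]
grip_width: 0.266
```

```bash
python3 st.py
```

```text
t 21.95 tcp [ 0.4955 -0.2319  0.1055] rpy [-3.1399e+00  2.9000e-03  2.4462e+00] F [ 1.53  1.11 -8.04] M [0.599 0.261 0.074] g 0.266
head-group mm [ -0.    2.7 -32.9] in tool: [ 1.8  2.1 -0. ] tilt 0.0033
F tool [-0.44  1.85  8.04] M tool [-0.293  0.584 -0.075]
handle angle 2.4462 past slot 0.455 handle y mm 67.3 tau_axis on tool -0.131 radial mm 111.68 ang 2.4283
```

Request:
move_arm:
  targets:
    - {"slide": [-0.08, -0.65, 0], "rot": [0, 0, -0.04], "grip": 0}
    - {"slide": [-0.03, -0.6, 0], "rot": [0, 0, -0.045], "grip": 0}

```text
time_s: 22.2
tcp_pos: [0.4881, -0.2417, 0.1056]
ee_rot: [-3.141, 0.002, 2.539]
contact_force: [2.8, 3.0, -7.9]
grip_width: 0.263
```

```bash
python3 st.py
```

```text
t 22.2 tcp [ 0.4881 -0.2417  0.1056] rpy [-3.1408e+00  2.0000e-03  2.5387e+00] F [ 2.82  3.02 -7.88] M [0.839 0.226 0.227] g 0.263
head-group mm [ -1.3   1.  -32.9] in tool: [ 1.7  0.1 -0. ] tilt 0.0022
F tool [-0.59  4.1   7.88] M tool [-0.564  0.662 -0.227]
handle angle 2.5387 past slot 0.547 handle y mm 59.5 tau_axis on tool -0.23 radial mm 111.58 ang 2.5379
```

Request:
move_arm:
  targets:
    - {"slide": [-0.05, -0.55, 0], "rot": [0, 0, -0.045], "grip": 0}
    - {"slide": [-0.03, -0.55, 0], "rot": [0, 0, -0.045], "grip": 0}

```text
time_s: 22.45
tcp_pos: [0.4822, -0.2507, 0.1057]
ee_rot: [-3.141, 0.001, 2.636]
contact_force: [1.6, 2.3, -8.0]
grip_width: 0.259
```

```bash
python3 st.py
```

```text
t 22.45 tcp [ 0.4822 -0.2507  0.1057] rpy [-3.1414e+00  1.3000e-03  2.6361e+00] F [ 1.6   2.26 -8.02] M [0.739 0.279 0.251] g 0.259
head-group mm [ -1.5   1.1 -32.9] in tool: [ 1.9  0.2 -0. ] tilt 0.0013
F tool [-0.29  2.75  8.02] M tool [-0.512  0.602 -0.25 ]
handle angle 2.6361 past slot 0.645 handle y mm 50.8 tau_axis on tool -0.057 radial mm 111.84 ang 2.6342
```

Request:
move_arm:
  targets:
    - {"slide": [-0.03, -0.55, 0], "rot": [0, 0, -0.045], "grip": 0}
    - {"slide": [-0.03, -0.5, 0], "rot": [0, 0, -0.045], "grip": 0}

```text
time_s: 22.7
tcp_pos: [0.4773, -0.2597, 0.1057]
ee_rot: [3.141, 0.001, 2.734]
contact_force: [1.6, 2.1, -6.9]
grip_width: 0.263
```

```bash
python3 st.py
```

```text
t 22.7 tcp [ 0.4773 -0.2597  0.1057] rpy [3.1413e+00 6.0000e-04 2.7335e+00] F [ 1.55  2.09 -6.9 ] M [0.638 0.431 0.175] g 0.263
head-group mm [ -1.7   1.6 -32.9] in tool: [ 2.2  0.8 -0. ] tilt 0.0007
F tool [-0.59  2.53  6.9 ] M tool [-0.414  0.649 -0.175]
handle angle 2.7335 past slot 0.742 handle y mm 41.7 tau_axis on tool -0.11 radial mm 112.21 ang 2.7263
```

Request:
move_arm:
  targets:
    - {"slide": [-0.05, -0.58, 0], "rot": [0, 0, -0.045], "grip": 0}
    - {"slide": [-0.03, -0.52, 0], "rot": [0, 0, -0.045], "grip": 0}

```text
time_s: 22.95
tcp_pos: [0.4733, -0.2697, 0.1058]
ee_rot: [3.141, -0.0, 2.831]
contact_force: [1.2, 2.9, -7.7]
grip_width: 0.265
```

```bash
python3 st.py
```

```text
t 22.95 tcp [ 0.4733 -0.2697  0.1058] rpy [ 3.1409e+00 -1.0000e-04  2.8310e+00] F [ 1.22  2.95 -7.73] M [0.586 0.399 0.223] g 0.265
head-group mm [ -1.9   1.6 -32.9] in tool: [2.3 1.  0. ] tilt 0.0007
F tool [-0.27  3.17  7.73] M tool [-0.436  0.56  -0.222]
handle angle 2.831 past slot 0.839 handle y mm 32.1 tau_axis on tool -0.135 radial mm 112.35 ang 2.822
```

Request:
move_arm:
  targets:
    - {"slide": [-0.05, -0.58, 0], "rot": [0, 0, -0.04], "grip": 0}
    - {"slide": [-0.03, -0.52, 0], "rot": [0, 0, -0.04], "grip": 0}

```text
time_s: 23.2
tcp_pos: [0.4703, -0.28, 0.1058]
ee_rot: [3.14, -0.001, 2.918]
contact_force: [0.9, 3.2, -7.6]
grip_width: 0.264
```

```bash
python3 st.py
```

```text
t 23.2 tcp [ 0.4703 -0.28    0.1058] rpy [ 3.1404e+00 -1.0000e-03  2.9182e+00] F [ 0.92  3.17 -7.65] M [0.537 0.441 0.175] g 0.264
head-group mm [ -2.4   0.6 -33. ] in tool: [2.5 0.1 0. ] tilt 0.0015
F tool [-0.2   3.29  7.65] M tool [-0.426  0.549 -0.175]
handle angle 2.9182 past slot 0.927 handle y mm 23.3 tau_axis on tool -0.196 radial mm 112.55 ang 2.9173
```

Request:
move_arm:
  targets:
    - {"slide": [-0.03, -0.5, 0], "rot": [0, 0, -0.045], "grip": 0}
    - {"slide": [-0.03, -0.5, 0], "rot": [0, 0, -0.04], "grip": 0}

```text
time_s: 23.45
tcp_pos: [0.4688, -0.2893, 0.1059]
ee_rot: [3.139, -0.001, 3.01]
contact_force: [5.3, 4.6, -9.6]
grip_width: 0.264
```

```bash
python3 st.py
```

```text
t 23.45 tcp [ 0.4688 -0.2893  0.1059] rpy [ 3.1395e+00 -8.0000e-04  3.0104e+00] F [ 5.29  4.65 -9.62] M [ 0.946 -0.189  0.131] g 0.264
head-group mm [ -2.2   1.3 -32.9] in tool: [2.3 1.  0. ] tilt 0.0023
F tool [-4.64  5.28  9.63] M tool [-0.962 -0.063 -0.132]
handle angle 3.0104 past slot 1.019 handle y mm 13.7 tau_axis on tool -0.469 radial mm 112.34 ang 3.0011
```

The torque is rising, so the lugs are starting to bite. Finer steps from here.

Request:
move_arm:
  targets:
    - {"slide": [-0.08, -0.3, 0.03], "rot": [0, 0, -0.025], "grip": 0}
    - {"slide": [-0.02, -0.25, 0], "rot": [0, 0, -0.02], "grip": 0}

```text
time_s: 23.7
tcp_pos: [0.4686, -0.2943, 0.1056]
ee_rot: [3.139, -0.001, 3.06]
contact_force: [1.0, 5.5, -7.1]
grip_width: 0.262
```

```bash
python3 st.py
```

```text
t 23.7 tcp [ 0.4686 -0.2943  0.1056] rpy [ 3.1385e+00 -1.5000e-03  3.0598e+00] F [ 0.96  5.45 -7.13] M [ 0.756  0.103 -0.146] g 0.262
head-group mm [ -1.7   1.6 -33.2] in tool: [1.8 1.5 0. ] tilt 0.0034
F tool [-0.52  5.49  7.15] M tool [-0.745  0.164  0.146]
handle angle 3.0598 past slot 1.068 handle y mm 8.6 tau_axis on tool -0.764 radial mm 111.91 ang 3.0454
```

Request:
move_arm:
  targets:
    - {"slide": [-0.02, -0.3, 0], "rot": [0, 0, -0.015], "grip": 0}
    - {"slide": [-0.02, -0.2, 0], "rot": [0, 0, -0.015], "grip": 0}

```text
time_s: 23.95
tcp_pos: [0.4684, -0.2978, 0.1056]
ee_rot: [3.136, -0.002, 3.094]
contact_force: [-0.3, 7.0, -7.0]
grip_width: 0.265
```

```bash
python3 st.py
```

```text
t 23.95 tcp [ 0.4684 -0.2978  0.1056] rpy [ 3.1359e+00 -1.8000e-03  3.0935e+00] F [-0.25  6.98 -7.04] M [ 0.829  0.3   -0.177] g 0.265
head-group mm [ -1.7   1.7 -33.3] in tool: [1.8 1.6 0. ] tilt 0.006
F tool [0.57 6.92 7.08] M tool [-0.814  0.338  0.177]
handle angle 3.0935 past slot 1.102 handle y mm 5.0 tau_axis on tool -0.954 radial mm 111.84 ang 3.0771
```

Request:
move_arm:
  targets:
    - {"slide": [0, -0.2, 0], "rot": [0, 0, -0.015], "grip": 0}
    - {"slide": [0, 0, 0], "rot": [0, 0, 0], "grip": 0}

```text
time_s: 24.2
tcp_pos: [0.4682, -0.2994, 0.1057]
ee_rot: [3.135, -0.002, 3.11]
contact_force: [0.1, 2.0, -8.7]
grip_width: 0.268
```

```bash
python3 st.py
```

```text
t 24.2 tcp [ 0.4682 -0.2994  0.1057] rpy [ 3.1355e+00 -1.8000e-03  3.1101e+00] F [ 0.13  1.99 -8.72] M [ 0.072  0.12  -0.465] g 0.268
head-group mm [ -1.8   1.9 -33.2] in tool: [1.8 1.9 0. ] tilt 0.0064
F tool [-0.08  1.94  8.73] M tool [-0.069  0.119  0.465]
handle angle 3.1101 past slot 1.119 handle y mm 3.3 tau_axis on tool -0.688 radial mm 111.9 ang 3.0913
```

Request:
move_arm:
  targets:
    - {"slide": [0, -0.3, 0], "rot": [0, 0, -0.015], "grip": 0}
    - {"slide": [0, -0.2, 0], "rot": [0, 0, -0.01], "grip": 0}

```text
time_s: 24.45
tcp_pos: [0.4681, -0.3024, 0.1056]
ee_rot: [3.132, -0.002, 3.138]
contact_force: [0.8, 11.8, -7.2]
grip_width: 0.262
```

```bash
python3 st.py
```

```text
t 24.45 tcp [ 0.4681 -0.3024  0.1056] rpy [ 3.1321e+00 -1.6000e-03  3.1380e+00] F [ 0.79 11.85 -7.25] M [ 1.141  0.022 -0.394] g 0.262
head-group mm [ -1.8   1.8 -33.3] in tool: [1.8 1.8 0. ] tilt 0.0096
F tool [-0.76 11.78  7.36] M tool [-1.142  0.022  0.392]
handle angle 3.138 past slot 1.146 handle y mm 0.4 tau_axis on tool -1.721 radial mm 111.9 ang 3.1187
```

The torque has passed tight, so I'll stop tightening, relax and release.

Request:
move_arm:
  targets:
    - {"slide": [0, 0, 0], "rot": [0, 0, 0], "grip": 0}
    - {"slide": [0, 0, 0], "rot": [0, 0, 0], "grip": 0}
  newtons: 115

```text
time_s: 24.7
tcp_pos: [0.4681, -0.3024, 0.1057]
ee_rot: [3.133, -0.002, 3.139]
contact_force: [0.1, 4.6, -8.4]
grip_width: 0.263
```

```bash
python3 st.py
```

```text
t 24.7 tcp [ 0.4681 -0.3024  0.1057] rpy [ 3.1326e+00 -1.7000e-03  3.1387e+00] F [ 0.06  4.64 -8.41] M [ 0.039  0.032 -0.483] g 0.263
head-group mm [ -1.8   1.9 -33.2] in tool: [1.8 1.9 0. ] tilt 0.0092
F tool [-0.06  4.56  8.45] M tool [-0.04   0.028  0.483]
handle angle 3.1387 past slot 1.147 handle y mm 0.3 tau_axis on tool -1.002 radial mm 111.93 ang 3.1183
```

Request:
move_arm:
  targets:
    - {"slide": [0, 0, 0], "rot": [0, 0, 0], "grip": 2.6}
    - {"slide": [0, 0, 0], "rot": [0, 0, 0], "grip": 4}
    - {"slide": [0, 0, 0], "rot": [0, 0, 0], "grip": 6}
    - {"slide": [0, 0, 0], "rot": [0, 0, 0], "grip": 8.5}
    - {"slide": [0, 0, 0], "rot": [0, 0, 0], "grip": 8.5}
    - {"slide": [0, 0, 0], "rot": [0, 0, 0], "grip": 8.5}
  newtons: 40

```text
time_s: 25.45
tcp_pos: [0.4698, -0.3048, 0.1096]
ee_rot: [3.138, 0.005, 3.139]
contact_force: [-0.6, -0.1, -0.6]
grip_width: 0.996
```

```bash
python3 st.py; python3 - <<'E'
from station import arm
import cv2
d=arm.capture("wrist");cv2.imwrite("pics/w12.png",d["frame"])
d=arm.capture("scene");cv2.imwrite("pics/s12.png",cv2.resize(d["frame"][110:260,255:455],None,fx=4,fy=4,interpolation=cv2.INTER_CUBIC))
E
```

```text
t 25.45 tcp [ 0.4698 -0.3048  0.1096] rpy [3.1382 0.0047 3.1388] F [-0.56 -0.08 -0.63] M [ 0.039  0.006 -0.01 ] g 0.996
head-group mm [ -0.3  -0.3 -28.6] in tool: [ 0.3 -0.3 -0. ] tilt 0.0057
F tool [ 0.56 -0.08  0.62] M tool [-0.039  0.006  0.011]
handle angle 3.1388 past slot 1.147 handle y mm 0.3 tau_axis on tool -0.002 radial mm 110.15 ang 3.14
```

View pics/w12.png

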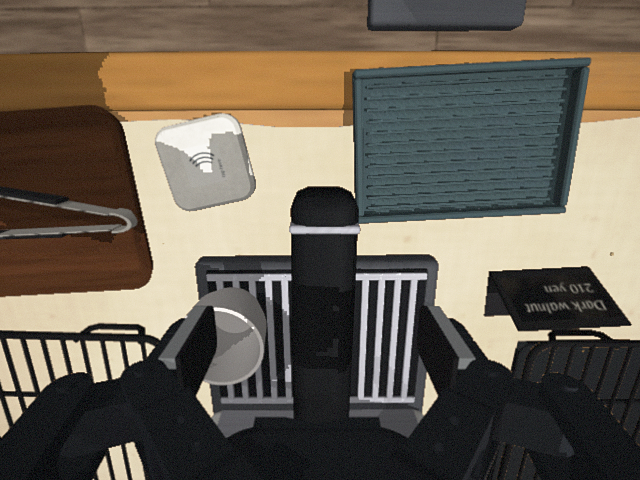

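View pics/s12.png

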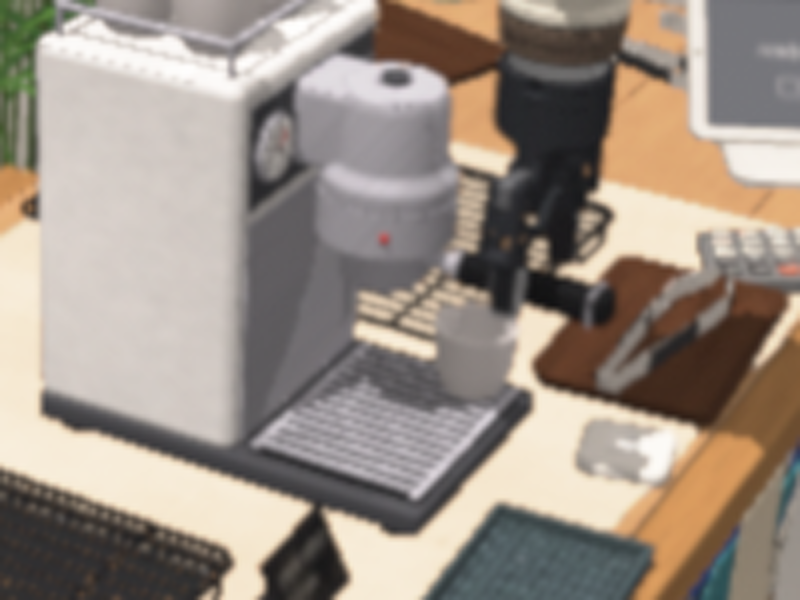

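The released portafilter hangs from the group, with the handle pointing toward the robot and looking level. I'll back the gripper up and outwards.

Request:
move_arm:
  targets:
    - {"slide": [0.4, 0, -0.8], "rot": [0, 0, 0], "grip": 8.5}
    - {"slide": [1, 0, -1.5], "rot": [0, 0, 0], "grip": 8.5}
    - {"slide": [1.5, 0, -2], "rot": [0, 0, 0], "grip": 8.5}
    - {"slide": [2, 0, -2.5], "rot": [0, 0, 0], "grip": 8.5}
    - {"slide": [2, 0, -2.5], "rot": [0, 0, 0], "grip": 8.5}
    - {"slide": [2, 0, -2], "rot": [0, 0, 0], "grip": 8.5}
    - {"slide": [0, 0, 0], "rot": [0, 0, 0], "grip": 8.5}

```text
time_s: 26.42
tcp_pos: [0.3747, -0.3047, 0.2321]
ee_rot: [3.141, 0.008, 3.139]
contact_force: [-0.1, -0.1, 0.5]
grip_width: 0.993
```

```bash
python3 st.py; python3 - <<'E'
from station import arm
from h import *
import pickle
c={k:arm.capture(k) for k in("scene","top")}
d=c["scene"];cv2.imwrite("pics/s13.png",cv2.resize(d["frame"][110:260,255:455],None,fx=4,fy=4,interpolation=cv2.INTER_CUBIC))
cv2.imwrite("pics/s13f.png",d["frame"]);pickle.dump(c,open("c13.pkl","wb"))
for k in c:
  for q in("handle","tamper","cup","service_bell"):print(k,q,arm.boxes_of(k,q)[:1])
E
```

```text
t 26.425 tcp [ 0.3747 -0.3047  0.2321] rpy [3.1414 0.0077 3.1385] F [-0.07 -0.09  0.51] M [ 0.007 -0.026  0.011] g 0.993
head-group mm [-95.6  -0.1  94.2] in tool: [95.6 -0.4 -0.7] tilt 0.0077
F tool [ 0.06 -0.09 -0.51] M tool [-0.007 -0.025 -0.011]
handle angle 3.1385 past slot 1.147 handle y mm 0.3 tau_axis on tool 0.03 radial mm 205.27 ang 3.1402
scene handle [{'centre': [0.4949, -0.2891, 0.1646], 'conf': 0.74}]
scene tamper [{'centre': [0.4331, 0.0863, 0.0242], 'conf': 0.62}]
scene cup [{'centre': [0.5318, -0.3626, 0.0739], 'conf': 0.65}]
scene service_bell [{'centre': [0.4221, 0.3981, 0.032], 'conf': 0.69}]
top handle [{'centre': [0.4681, -0.3048, 0.1783], 'conf': 0.96}]
top tamper [{'centre': [0.4405, 0.0771, 0.0261], 'conf': 0.66}]
top cup [{'centre': [0.5246, -0.3854, 0.0558], 'conf': 0.57}]
top service_bell [{'centre': [0.4249, 0.3769, 0.0332], 'conf': 0.65}]
```

View pics/s13.png

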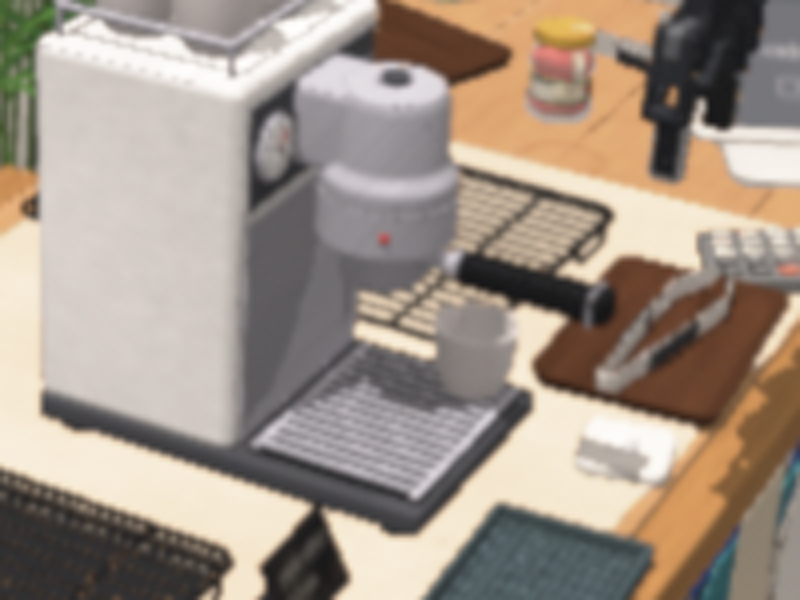

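```bash
python3 - <<'E'
from h import *;import pickle
c=pickle.load(open("c13.pkl","rb"))
for r in(57,167):
  for tilt in(-.05,0,.05):
    p=[.58-r/1e3,-.3045,.177-.035+.022-tilt*r/1e3];print(r,tilt,((proj(c["scene"],p)[0]-[255,110]+.5)*4-.5).round())
E
```

```text
57 -0.05 [463. 262.]
57 0 [462. 266.]
57 0.05 [462. 270.]
167 -0.05 [617. 298.]
167 0 [615. 309.]
167 0.05 [614. 320.]
```

```bash
python3 -c "
from station import arm
print(arm.close_job())"
```

```text
the job is handed in; nothing more can be done
None
```

I seated the portafilter in the group, swung the handle right until the lugs clamped, let go and backed the arm away. I handed the job in at about 27 s; it reports no verdict.

**Fit and tightening:** The lugs went through the slots and the rim met the gasket at about 4 N. The swing was 1.15 rad past the slots, and the lugs began to bite at about 1.0 rad. The torque read 0.95 N m, peaked at 1.7 N m during the last nudge, and settled at 1.0 N m while held. That peak is over your 1.5 limit for overdone, though it was read while the arm was still moving.

**Last checks:**
- **Portafilter:** it hangs released. The handle points at the robot (network: y ≈ −0.305, in line with the group) and is level to about 0.02 rad by my pixel comparison.
- **Arm:** it stands clear, with no contact force.
- **Tamper, cup and bell:** the networks place each within about 5 mm of where it started, which is about their accuracy.

**Not confirmed or in disagreement:**
- **Clamp force:** I could not measure it after release. I infer roughly 40 N from the angle turned past the bite.
- **Fingertip position:** the real tips sat about 40 mm behind the stated TCP. My first closing therefore shut above the handle without touching it, and I worked from the pictures after that.
- **Camera bias:** the scene camera puts the handle about 2–3 mm from where I expected it, and the top camera put the portafilter about 2 mm off at the start.

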